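Set the jig block and hold open the cap of the loose bolt

ROBOT

A 7-joint arm with a two-finger parallel gripper is mounted at the origin on the work surface. World frame = base frame: x ahead of the robot, y to its left, z up, the work surface at z = 0. Lengths are in mm, angles in rad, forces in N, time in s.
With the tool pointing down it reaches from about 400 to 925 mm from the base axis. Payload 5.6 kg.
Tool frame: the origin (TCP) lies midway between the tips of the shut fingers; the grasp point (between the pads) lies 19 mm behind it; z points along the fingers, y is the direction in which the jaws open and shut (so a half turn about z gives the same grasp; the last joint's range is limited). The gripper opens to 85 mm and grips with 20 to 120 N. Pads are 22 mm wide; open, the fingers measure 114 mm over their backs; the gripper's body (76 mm by 85 mm) begins 54 mm behind the grasp point. The pads swing forward as they close: fully open they stand 13 mm farther back than shut.
Start: joints at [-1.281, 0.468, -0.012, 1.603, 0.006, 1.071, -0.056], TCP at [212.39, 614.329, 205.39] pointing down, gripper open.
Joint ranges: [-2.53, 2.53], [-0.31, 2.02], [-1.57, 1.55], [0.28, 2.44], [-1.29, 4.43], [0.15, 1.84], [-2.92, 2.92]. Speed limits (rad/s): [2.57, 2.57, 3.14, 3.14, 3.14, 3.14, 3.14].

INTERFACE

Orientations are given as a 3x3 rotation matrix whose columns are the frame's x, y, z axes.
In Python, from cell import env gives the robot as it stands. The module is installed in compiled form; this text tells all that it offers.
- The arm moves only by the tool move_arm, never from a script. Its argument "moves" is a list of rows, each a list of 7 numbers: the shift along the tool's x, y, z in m, then the turn, a rotation vector about the tool's x, y, z in rad, then the finger opening in m, from 0 to 0.0854. A call has 1 to 5 rows; each row shifts and turns the pose as measured when the row begins, along the tool's axes as they then stand; what a row does not reach is not made up. A row lasts 1/8 s, in which the tool goes at most 62.5 mm and 10.7 degrees, less where a joint would pass 70% of its speed; a pose out of reach is approached as far as the arm can. A call is refused whole if a number of a shift passes 0.0625 or a number of a turn 0.188, either way. A call with a gripper value outside its range is refused whole. The fingers move at their own pace and stop on an object; "force" is the grip in N (left out, the last holds). Time passes only in rows, so rows that do not move let the fingers close. It gives the time, the measured TCP pose, the force and the opening at its end, in the units of the state.
- env.observe(): the state, without advancing time (a new reading comes with each control period).
- env.capture(name): name is "side" or "top"; returns a dict with "frame" (400x640x3 uint8, red, green, blue), "z_map" (400x640 float32, mm along the optical axis (not along the pixel's ray), 0 where there is no reading), "fx", "fy", "cx", "cy" (pixels), "T" (4x4, takes a point from camera to world coordinates). Camera axes: x right, y up, looking along -z (the intrinsics and any distortion apply to the point x, -y, -z); pixel columns grow to the right and rows downward; lengths in mm; the calibration is good to about 2 mm. A picture is of the moment at which its call begins.
- env.sign_off(): hands the job in, once; it reports no verdict.
The state is a dict: "clock": time; "joints": joint angles; "qd": joint speeds; "effort": joint torques, N m; "tcp_pos": TCP position; "tcp_rot": TCP orientation; "contact_force": force on the tool from outside, world axes, zero at the start; "wrist_torque": the same for the moment, N m; "opening": finger opening in mm.
Only numpy, scipy, OpenCV 4.12 (cv2) and the standard library are available. Lean on these libraries where they do the work, as an engineer would, in place of code of your own. Each camera call takes 0.05 s, during which the arm holds its last target.

TASK

First take the steel setting block and seat it fully down, flat and square in the pocket of the jig, and let go of it. Then tap the jig's three bolt heads to find the loose one, which sinks when pressed. Lift the hinged cap of that bolt to 45 degrees or more and finish still holding it open with the gripper, so that I can get a wrench on the bolt while the block keeps the jig square; do not lift the other caps and leave everything else on the bench where it is.

Things in the scene. Friction and masses are not known exactly. Their poses are not given: they have to be found in the camera images.
- block: the setting block: flat steel block 46 (its x) x 72 (its y) x 16 mm (z), loose on the table, with an upright grip rib on top in the middle: 36 mm along x, 12 mm thick along y, 34 mm tall (rib top 50 mm above the underside). About 0.4 kg. Origin at the centre of its underside. Same either way round (half turn about z).
- jig: the jig, fixed: dark steel base plate 210 (x, from -120 to +90) x 300 (y) x 12 mm, with the pocket along the edge nearer the robot and, behind it, three identical grey bolt stations in a row along y, each with a hinged cap. Its x axis points away from the robot (up to 0.2 rad askew), z up. Origin at table level, below a point 75 mm in +x from the pocket centre, 20 mm in -x from the middle bolt.
- pocket (a point): centre of the pocket's floor, 12 mm above the table; axes as the jig's. Open-topped rectangular pocket of aluminium walls 14 mm high, 8 mm thick, inside 50 (x) x 76 mm (y): the block goes in with its x along the jig's x, 2 mm to spare on each side, and is home when its underside lies on this floor.
- bolt_top_left (a point): centre of the top of the left bolt's hexagonal head, not pressed (left is the jig's +y; 90 mm apart); axes as the jig's. Head 21 mm wide, top 58 mm above the table, standing 10 mm out of a 32 mm hole in its cap, whose fin rises 45 mm beyond it (+x; see loose_cap). A firm bolt does not give at all.
- bolt_top_middle (a point): centre of the top of the middle bolt's hexagonal head, not pressed (left is the jig's +y; 90 mm apart); axes as the jig's. Head 21 mm wide, top 58 mm above the table, standing 10 mm out of a 32 mm hole in its cap, whose fin rises 45 mm beyond it (+x; see loose_cap). A firm bolt does not give at all.
- bolt_top_right (a point): centre of the top of the right bolt's hexagonal head, not pressed (left is the jig's +y; 90 mm apart); axes as the jig's. Head 21 mm wide, top 58 mm above the table, standing 10 mm out of a 32 mm hole in its cap, whose fin rises 45 mm beyond it (+x; see loose_cap). A firm bolt does not give at all.
- loose_bolt (a joint): how far the loose bolt is pressed down, m: 0 at rest, 0.006 fully down. It gives at about 1 N, takes 3 N to be fully down, there stops hard, and springs back. Does not tell which of the three places it is in, which differs each time; all look alike.
- loose_cap (a joint): opening of the loose bolt's cap, rad: 0 shut, 1.5 full; springs shut (under 3 N at the fin). Aluminium plate 53 x 52 x 6 mm. From the bolt_top point, jig axes: hinge line along y, 35 mm in -x, 14 mm below; grip fin upright on a 12 mm wide tongue, centre 45 mm in +x, 20 mm long (x), 12 thick (y), 36 tall, top 26 mm above. The fin swings up and back to the robot.
- firm_cap_a (a joint): opening of one of the firm bolts' caps, rad, 0 shut; same make and measures as loose_cap.
- firm_cap_b (a joint): opening of the other firm bolt's cap, rad, 0 shut; same make and measures as loose_cap.
- offcut: bystander: softwood offcut, 90 x 45 x 22 mm block lying flat. Origin at the middle of the underside.
- screwdriver: bystander: screwdriver, 190 mm long, lying flat, its handle towards its own -x.
- glue: bystander: white glue bottle, 56 mm across, 130 mm tall, upright. Origin at the middle of the underside.
- wrench: bystander: small steel wrench, 170 mm long, lying flat.
- mug: bystander: white mug, 76 mm across, 85 mm tall, handle towards its own +y. Origin at the middle of the underside.
- collar: bystander: steel shaft collar, ring 52 mm outside, 32 mm inside, 18 mm high, lying flat. Origin at the middle of the underside.
- parallel: bystander: plain dark steel bar without a rib, 120 x 22 x 22 mm, lying flat. Origin at the middle of the underside.
There are look-alikes about, which are no part of the job. What is shaped like the block but orange, pink or turquoise is not meant.

How it is judged (in metres and radians):
On the way, in this order (a step that is already met when the one before it is completed fails the run):
1. the block is seated flat and square in the pocket and released, all caps shut (horizontal distance between block and pocket below 0.006 m and z of block in the frame of pocket below 0.003 m and angle between block's own z axis and vertical below 0.06 rad and angle between the x axis of block and the x axis of jig, either way round below 0.09 rad and linear speed of block below 0.02 m/s and contact force between the fingers and block below 0.2 N and value of joint each of firm_cap_a, firm_cap_b, loose_cap below 0.1 rad), for 0.2 s.
2. the loose bolt is tapped: pressed down more than 3 mm, its cap still shut (value of joint loose_bolt above 0.003 m and value of joint loose_cap below 0.1 rad), for 0.03 s.
At the end, for the whole second after the job is handed in: Block in the pocket (6 mm of centre, underside within 3 mm of floor, tilt < 0.06, square within 0.09 rad), still, untouched; the loose bolt's cap held still by the fingers, open over 0.7 rad (40 deg); loose bolt not pressed; other two caps shut (< 0.1 rad) (horizontal distance between block and pocket below 0.006 m and z of block in the frame of pocket below 0.003 m and angle between block's own z axis and vertical below 0.06 rad and angle between the x axis of block and the x axis of jig, either way round below 0.09 rad and linear speed of block below 0.02 m/s and contact force between the fingers and block below 0.2 N and value of joint each of firm_cap_a, firm_cap_b below 0.1 rad and value of joint loose_cap above 0.7 rad and velocity of joint loose_cap between -0.1 and 0.1 rad/s and value of joint loose_bolt below 0.002 m and contact force between the fingers and loose_cap above 0.3 N); the arm keeps its last pose, push and grip.
It fails at once if the cap of a firm bolt is lifted (over 0.25 rad) (value of joint any of firm_cap_a, firm_cap_b above 0.25 rad).
It fails at once if a bystander is moved more than 30 mm (distance of any of offcut, screwdriver, glue, wrench, mug, collar, parallel from where it was at the start of the episode above 0.03 m).
It also fails if it takes over 54 s, if anything falls off the work surface, if the arm or the gripper's body presses on something with over 40 N, if the wrist force passes 120 N, or if a joint passes its speed limit or range.

## Working session

There is one attempt and no reset: what is moved stays moved. The work goes in short steps, Python scripts to look and compute and a tool call to move; the robot and the scene stay as the last step left them, time stands still between calls to the robot, and variables do not carry over. Pictures are saved under pics/ and viewed, and the job is handed in when it is done.

Besides the shell and the picture viewer there is one more tool, called by a JSON object that holds its "api" and its "payload". move_arm: Moves the arm, as the interface text tells. Its arguments: {"type":"object","properties":{"moves":{"type":"array"},"force":{"type":"number"}},"required":["moves"]}

```bash
mkdir -p pics
cat > h.py <<'E'
import numpy as np, cv2, pickle
from cell import env
def cap(n,tag):
    c=env.capture(n); pickle.dump(c,open(f'pics/{tag}.pkl','wb')); cv2.imwrite(f'pics/{tag}.png',c['frame'][:,:,::-1]); return c
def ld(tag): return pickle.load(open(f'pics/{tag}.pkl','rb'))
def pts(c):
    v,u=np.mgrid[0:400,0:640]; z=c['z_map'].astype(float)
    P=np.stack([(u-c['cx'])/c['fx']*z,-(v-c['cy'])/c['fy']*z,-z,np.ones_like(z)],-1)
    W=P@np.array(c['T']).T; W=W[...,:3]; W[z==0]=np.nan; return W
def ray(c,u,v,h):
    d=np.array([(u-c['cx'])/c['fx'],-(v-c['cy'])/c['fy'],-1.]); T=np.array(c['T']); d=T[:3,:3]@d; o=T[:3,3]
    return o+d*(h-o[2])/d[2]
E
python3 - <<'E'
from h import *
for n in('top','side'):
    c=cap(n,n+'0'); print(n,{k:c[k] for k in('fx','fy','cx','cy')},np.round(c['T'],3).tolist(),[k for k in c])
s=env.observe(); print(s)
E
```

```text
top {'fx': 434.7188579244416, 'fy': 434.7188579244416, 'cx': 321.4777933110246, 'cy': 193.87664732407916} [[-0.086, 0.975, -0.206, 251.16], [-0.996, -0.085, 0.015, -52.367], [-0.003, 0.206, 0.979, 1494.986], [0.0, 0.0, 0.0, 1.0]] ['frame', 'z_map', 'fx', 'fy', 'cx', 'cy', 'T']
side {'fx': 413.7661108511693, 'fy': 413.7661108511693, 'cx': 324.35889170652734, 'cy': 201.36244983248858} [[0.978, 0.15, -0.145, 387.666], [-0.208, 0.646, -0.735, -866.962], [-0.016, 0.749, 0.663, 780.31], [0.0, 0.0, 0.0, 1.0]] ['frame', 'z_map', 'fx', 'fy', 'cx', 'cy', 'T']
{'clock': 0.1, 'joints': array([-1.2810125 ,  0.46832506, -0.01160209,  1.60352466,  0.00597327,
        1.07139591, -0.05630456]), 'qd': array([-3.61776956e-04, -5.84892638e-04, -2.86288881e-05, -2.85410342e-03,
        3.64795450e-04, -1.73631100e-03,  1.04599817e-03]), 'effort': array([ 1.07249823e-03, -5.33518910e+01,  2.15535000e-02, -2.51968610e+01,
        1.14680867e-02,  4.30580461e-03,  2.98437499e-05]), 'tcp_pos': array([212.22009001, 613.80732875, 204.51312567]), 'tcp_rot': array([[-9.45109656e-01,  3.26753032e-01, -4.39860280e-04],
       [ 3.26753315e-01,  9.45108378e-01, -1.55742712e-03],
       [-9.31783992e-05, -1.61566522e-03, -9.99998690e-01]]), 'contact_force': array([ 0.70831654, -0.0140235 ,  0.1051422 ]), 'wrist_torque': array([ 0.0046161 , -0.03273556, -0.0026729 ]), 'opening': 85.25196173779851}
```

View pics/top0.png

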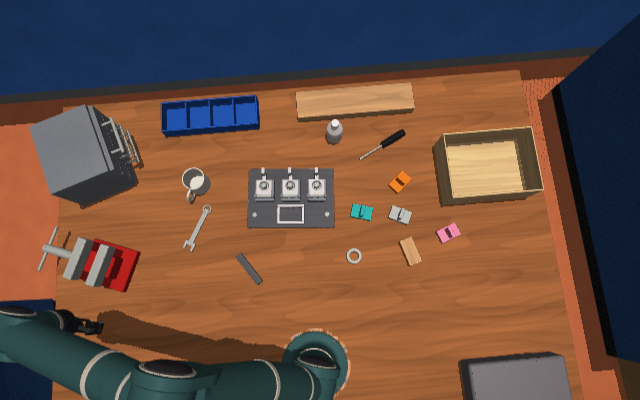

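View pics/side0.png

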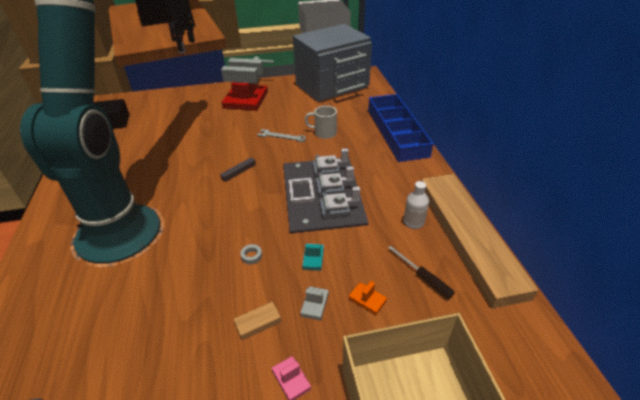

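Candidates in top view: grey ribbed block (400,215); turquoise (362,212), orange (400,181) and pink (448,233) look-alikes; dark bar "parallel" (248,268, no rib). I choose the grey one and check it in a crop.

Run:
```python
from h import *
c=ld('top0'); s=ld('side0')
a=cv2.resize(c['frame'][195:235,375:425],(400,320),interpolation=cv2.INTER_NEAREST)
b=cv2.resize(c['frame'][160:235,240:340],(400,300),interpolation=cv2.INTER_NEAREST)
d=cv2.resize(s['frame'][280:325,290:340],(400,300),interpolation=cv2.INTER_NEAREST)
e=cv2.resize(s['frame'][145:235,275:375],(400,300),interpolation=cv2.INTER_NEAREST)
im=np.vstack([np.hstack([a[:300],b]),np.hstack([d,e])]); cv2.imwrite('pics/crop1.png',im[:,:,::-1])
W=pts(c)
print(np.round(W[207:224,390:412,2]).astype(int))
```

```text
[[                   2                   11                   14
                    17                   18                   21
                    10                   13                   20
                    13                   -4                    0
                    -1                   -1                    0
                    -3                   -3                   -3
                     6                    0                   -3
                    -2]
 [                   0                   12                   18
                    19                   15                   13
                    17                   22                   16
                    20                   22                   40
                    53                   53                   53
                     6                   -6                   -1
                     0                   -1                   -4
                    -2]
 [                   2                   18                   19
                    16                   18                   16
            
[... 6403 characters left out ...]
    16
                    17                   21                   12
                    20                   -4                   -2
                     6]
 [                   5                    1                    1
                     3                   -5                    2
                    -5                    1                    2
                     4                    6                    2
                     5                   -1                    6
                    12                   18                   16
                    15                   -7                   -3
                    -1]]<stdin>:9: RuntimeWarning: invalid value encountered in cast
```

View pics/crop1.png

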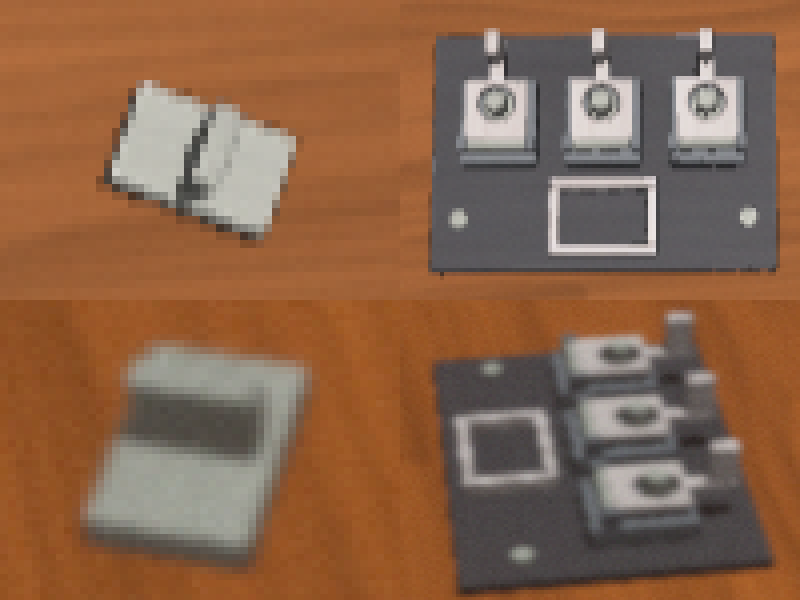

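```bash
cat > meas.py <<'E'
from h import *
def rect(P):
    (cx,cy),(w,h),a=cv2.minAreaRect(P.astype(np.float32)); return np.round([cx,cy,w,h,a],1)
def proj(c,m,h):
    v,u=np.nonzero(m); return np.array([ray(c,x,y,h)[:2] for x,y in zip(u,v)])
def run(tag,bb,jb):
    c=ld(tag); W=pts(c); f=c['frame'].astype(int)
    hsv=cv2.cvtColor(c['frame'],cv2.COLOR_RGB2HSV)
    def box(b):
        m=np.zeros((400,640),bool); m[b[1]:b[3],b[0]:b[2]]=1; return m
    g=(hsv[...,1]<70)
    if bb:
        m=g&box(bb); z=W[...,2]
        top=m&(z<26); rib=m&(z>40)
        # rib shading kept out: top face only
        P=proj(c,top&(hsv[...,2]>110),16); R=proj(c,rib&(hsv[...,2]>110),50)
        print('block top',rect(P),'n',len(P)); print('rib top',rect(R),R.mean(0).round(1),len(R), 'xyz mean',W[rib][:,:2].mean(0).round(1))
    J=box(jb)
    plate=g&J&(W[...,2]<80)
    n,l,st,_=cv2.connectedComponentsWithStats(plate.astype(np.uint8)); k=1+st[1:,4].argmax()
    print('comp',st[k])
    low=(l==k)&(W[...,2]<22)&(hsv[...,2]<110)
    print('plate',rect(proj(c,low,12)))
    wall=J&(hsv[...,2]>140)&g
    n,l,st,ce=cv2.connectedComponentsWithStats(wall.astype(np.uint8),connectivity=4)
    for i in range(1,n):
        if st[i,4]>8:
            zz=np.nanmedian(W[l==i][:,2]); Q=proj(c,l==i,26 if zz<35 else 48)
            print(st[i],'z',zz.round(1),rect(Q),'mean xy depth',np.nanmean(W[l==i][:,:2],0).round(1))
E
python3 - <<'E'
from meas import *
print('TOP');run('top0',(385,200,418,230),(240,160,345,235))
print('SIDE');run('side0',(295,280,335,325),(270,140,375,235))
E
```

```text
TOP
block top [ 466.  -337.    70.9   46.2   63.9] n 221
rib top [ 466.3 -336.8   11.3   35.    69.2] [ 466.9 -336.9] 34 xyz mean [ 467.2 -336.2]
comp [ 247  168   87   60 5004]
plate [558.8  34.1 297.4 206.   85. ]
[288 167   3   6  18] z 82.1 [650.2  29.9   6.9  17.9  85.9] mean xy depth [640.6  27.9]
[309 167   9   6  24] z 80.9 [643.  -52.5  27.6  17.8  85.2] mean xy depth [639.1 -58.8]
[261 168   4   6  21] z 81.4 [654.7 121.   10.3  18.   86.6] mean xy depth [646.7 117. ]
[255 175  18  22 241] z 46.9 [601.5 120.1  58.   73.6  85. ] mean xy depth [593.5 120.8]
[282 175  18  22 245] z 47.1 [593.4  28.7  58.1  73.9  86.1] mean xy depth [586.8  31.3]
[308 175  18  21 282] z 46.9 [587.6 -59.8  58.2  70.1  85. ] mean xy depth [582.5 -59.3]
[288 182   4   5  16] z 57.8 [598.9  31.8  10.3  14.1  85.9] mean xy depth [595.7  30.8]
[261 183   5   5  18] z 58.7 [605.8 121.3  12.4  14.6  41.6] mean xy depth [602.4 120.6]
[282 198  10   2  12] z 33.4 [553.9  47.   31.    3.5  85. ] mean xy depth [551.2  45.4]
[256 199  17   1  17] z 33.6 [558.9 124.4  55.2   0.   85. ] mean xy depth [557.2 1
[... 412 characters left out ...]
-339.4]
comp [ 284  152   83   80 4890]
plate [558.6  30.7 300.7 204.8  85.5]
[342 149   6   2  12] z 84.1 [659.6 168.3   5.5  15.6  76.7] mean xy depth [646.3 117.7]
[317 156  24  11 154] z 48.7 [598.  121.   50.9  69.6  76.8] mean xy depth [593.1 123.5]
[347 166   7   4  17] z 83.9 [651.9  72.8  15.3  12.7  16.5] mean xy depth [640.6  31.9]
[321 174  25  12 182] z 48.4 [591.4  31.1  50.1  68.8  76.9] mean xy depth [585.7  32.4]
[289 178  25  22 170] z 26.2 [499.7  39.2  91.8  64.7  85.6] mean xy depth [500.1  38. ]
[353 186   7   4  21] z 83.9 [645.5 -18.4  13.   16.9  76.9] mean xy depth [634.1 -58.2]
[325 193  26  15 224] z 48.5 [584.1 -56.7  51.7  68.1  85.4] mean xy depth [578.9 -57. ]
```

The crop confirms a grey-steel block with a rib (crop pixels ~(215,150)); jig shows the pocket at (603,215) and three stations. Measured: block ≈ (466, -337.3), x-axis yaw ≈ -25.6°; pocket ≈ (500.3, 39), jig yaw ≈ -4.5°.

```bash
cat > go.py <<'E'
import sys; from h import *
from scipy.spatial.transform import Rotation as Ro
# args: theta_deg(tool y dir) then waypoints x,y,z ; prints tool-axis rows
def plan(th,wps,step=60.,pitch=0):
    s=env.observe(); p=np.array(s['tcp_pos']); R=np.array(s['tcp_rot'])
    t=np.radians(th); y=np.array([np.cos(t),np.sin(t),0]); z=np.array([0,0,-1.]); Rt=np.c_[np.cross(y,z),y,z]
    rv=Ro.from_matrix(R.T@Rt).as_rotvec(); k=0
    print('t',round(s['clock'],2),'p',p.round(1),'yawy',np.degrees(np.arctan2(R[1,1],R[0,1])).round(2),'F',np.round(s['contact_force'],1),'op',round(s['opening'],1),'q',np.round(s['joints'],2))
    print('rotvec left',rv.round(4))
    n=max(1,int(np.ceil(np.abs(rv).max()/0.16)));rows=[]
    for w in wps:
        d=np.array(w)-p; m=max(1,int(np.ceil(np.linalg.norm(d)/step)))
        for i in range(m):
            r=rv/n if k<n else rv*0
            Rn=R
            sh=Rn.T@(d/m); rows.append((sh/1000,r)); R=R@Ro.from_rotvec(r).as_matrix(); k+=1
        p=np.array(w)
    while k<n: rows.append((np.zeros(3),rv/n)); k+=1
    for sh,r in rows: print(np.round(sh,4).tolist(),np.round(r,3).tolist())
if __name__=='__main__':
    th=float(sys.argv[1]); st=float(sys.argv[2]); plan(th,[[float(v) for v in a.split(',')] for a in sys.argv[3:]],st)
E
python3 go.py 64.4 60 380,480,205 540,280,205 580,60,205 550,-150,180 466,-337,140
```

```text
t 0.1 p [212.2 613.8 204.5] yawy 70.93 F [ 0.7 -0.   0.1] op 85.3 q [-1.28  0.47 -0.01  1.6   0.01  1.07 -0.06]
rotvec left [-0.0016  0.0002  0.1139]
[-0.0506, -0.0179, -0.0001] [-0.002, 0.0, 0.114]
[-0.0523, -0.012, -0.0001] [-0.0, 0.0, 0.0]
[-0.0523, -0.012, -0.0001] [-0.0, 0.0, 0.0]
[-0.0523, -0.012, -0.0001] [-0.0, 0.0, 0.0]
[-0.0461, -0.0222, 0.0] [-0.0, 0.0, 0.0]
[-0.0461, -0.0222, 0.0] [-0.0, 0.0, 0.0]
[-0.0461, -0.0222, 0.0] [-0.0, 0.0, 0.0]
[-0.0461, -0.0222, 0.0] [-0.0, 0.0, 0.0]
[-0.0461, -0.0222, 0.0] [-0.0, 0.0, 0.0]
[-0.0328, -0.0453, 0.0] [-0.0, 0.0, 0.0]
[-0.0328, -0.0453, 0.0] [-0.0, 0.0, 0.0]
[-0.0328, -0.0453, 0.0] [-0.0, 0.0, 0.0]
[-0.0328, -0.0453, 0.0] [-0.0, 0.0, 0.0]
[-0.0159, -0.0506, 0.0062] [-0.0, 0.0, 0.0]
[-0.0159, -0.0506, 0.0062] [-0.0, 0.0, 0.0]
[-0.0159, -0.0506, 0.0062] [-0.0, 0.0, 0.0]
[-0.0159, -0.0506, 0.0062] [-0.0, 0.0, 0.0]
[-0.0013, -0.0512, 0.01] [-0.0, 0.0, 0.0]
[-0.0013, -0.0512, 0.01] [-0.0, 0.0, 0.0]
[-0.0013, -0.0512, 0.01] [-0.0, 0.0, 0.0]
[-0.0013, -0.0512, 0.01] [-0.0, 0.0, 0.0]
```

{"api": "move_arm", "payload": {"moves": [[-0.0506,-0.0179,0,0,0,0.114,0.085],[-0.0523,-0.012,0,0,0,0,0.085],[-0.0523,-0.012,0,0,0,0,0.085],[-0.0523,-0.012,0,0,0,0,0.085],[-0.0461,-0.0222,0,0,0,0,0.085]], "force": 60}}

```text
clock: 0.72
tcp_pos: [412.1, 438.5, 201.4]
tcp_rot: [[-0.905, 0.426, -0.004], [0.426, 0.905, -0.003], [0.002, -0.005, -1.0]]
contact_force: [0.1, 0.2, 0.4]
opening: 85.0
```

{"api": "move_arm", "payload": {"moves": [[-0.0461,-0.0222,0,0,0,0,0.055],[-0.0461,-0.0222,0,0,0,0,0.055],[-0.0461,-0.0222,0,0,0,0,0.055],[-0.0461,-0.0222,0,0,0,0,0.055],[-0.0328,-0.0453,0,0,0,0,0.055]]}}

```text
clock: 1.35
tcp_pos: [555.9, 217.3, 199.5]
tcp_rot: [[-0.905, 0.425, -0.006], [0.425, 0.905, -0.005], [0.003, -0.007, -1.0]]
contact_force: [0.6, 0.9, -1.0]
opening: 54.7
```

```bash
python3 go.py 64.4 58 590,60,200 550,-150,180 466,-337,140
```

```text
t 1.35 p [555.9 217.3 199.5] yawy 64.86 F [ 0.6  0.9 -1. ] op 54.7 q [-0.56  0.39  0.17  1.75 -0.07  1.02  0.77]
rotvec left [-0.0072 -0.0033  0.0079]
[-0.0326, -0.0426, 0.0] [-0.007, -0.003, 0.008]
[-0.0329, -0.0424, -0.0002] [-0.0, -0.0, 0.0]
[-0.0329, -0.0424, -0.0002] [-0.0, -0.0, 0.0]
[-0.0137, -0.0517, 0.005] [-0.0, -0.0, 0.0]
[-0.0137, -0.0517, 0.005] [-0.0, -0.0, 0.0]
[-0.0137, -0.0517, 0.005] [-0.0, -0.0, 0.0]
[-0.0137, -0.0517, 0.005] [-0.0, -0.0, 0.0]
[-0.0013, -0.0512, 0.01] [-0.0, -0.0, 0.0]
[-0.0013, -0.0512, 0.01] [-0.0, -0.0, 0.0]
[-0.0013, -0.0512, 0.01] [-0.0, -0.0, 0.0]
[-0.0013, -0.0512, 0.01] [-0.0, -0.0, 0.0]
```

{"api": "move_arm", "payload": {"moves": [[-0.0326,-0.0426,0,-0.007,-0.003,0.008,0.055],[-0.0329,-0.0424,0,0,0,0,0.055],[-0.0329,-0.0424,0,0,0,0,0.055],[-0.0137,-0.0517,0.005,0,0,0,0.055],[-0.0137,-0.0517,0.005,0,0,0,0.055]]}}

```text
clock: 1.98
tcp_pos: [570.1, -54.6, 188.0]
tcp_rot: [[-0.902, 0.433, -0.002], [0.433, 0.902, -0.001], [0.001, -0.002, -1.0]]
contact_force: [0.4, 0.1, 0.8]
opening: 54.9
```

{"api": "move_arm", "payload": {"moves": [[-0.0137,-0.0517,0.005,0,0,0,0.055],[-0.0137,-0.0517,0.005,0,0,0,0.055],[-0.0013,-0.0512,0.01,0,0,0,0.055],[-0.0013,-0.0512,0.01,0,0,0,0.055],[-0.0013,-0.0512,0.01,0,0,0,0.055]]}}

```text
clock: 2.6
tcp_pos: [483.6, -307.9, 146.4]
tcp_rot: [[-0.902, 0.432, -0.002], [0.432, 0.902, -0.001], [0.001, -0.002, -1.0]]
contact_force: [0.0, -0.2, 0.1]
opening: 55.2
```

```bash
python3 go.py 64.4 50 466,-337.3,130 466,-337.3,90
```

```text
t 2.6 p [ 483.6 -307.9  146.4] yawy 64.37 F [ 0.  -0.2  0.1] op 55.2 q [ 0.24  0.42  0.34  1.87 -0.17  0.89  1.79]
rotvec left [-0.0021 -0.0013 -0.0005]
[0.0031, -0.034, 0.0165] [-0.002, -0.001, -0.0]
[-0.0, 0.0, 0.04] [-0.0, -0.0, -0.0]
```

{"api": "move_arm", "payload": {"moves": [[0.0031,-0.034,0.0165,-0.002,-0.001,0,0.055],[0,0,0.04,0,0,0,0.055],[0,0,0,0,0,0,0.055]]}}

```text
clock: 2.98
tcp_pos: [461.1, -343.2, 87.8]
tcp_rot: [[-0.898, 0.441, -0.003], [0.441, 0.898, -0.001], [0.002, -0.002, -1.0]]
contact_force: [0.3, -0.3, 0.2]
opening: 54.9
```

```bash
python3 go.py 64.4 40 466,-337.3,24
python3 - <<'E'
from h import *
s=cap('side','side1'); cv2.imwrite('pics/c2.png',cv2.resize(s['frame'][220:340,240:400],(800,600))[:,:,::-1])
E
```

```text
t 2.98 p [ 461.1 -343.2   87.8] yawy 63.85 F [ 0.3 -0.3  0.2] op 54.9 q [ 0.32  0.5   0.33  1.9  -0.22  0.78  1.89]
rotvec left [-0.0024 -0.0022 -0.0095]
[-0.001, 0.0038, 0.0319] [-0.002, -0.002, -0.01]
[-0.0009, 0.0037, 0.0319] [-0.0, -0.0, -0.0]
```

View pics/c2.png

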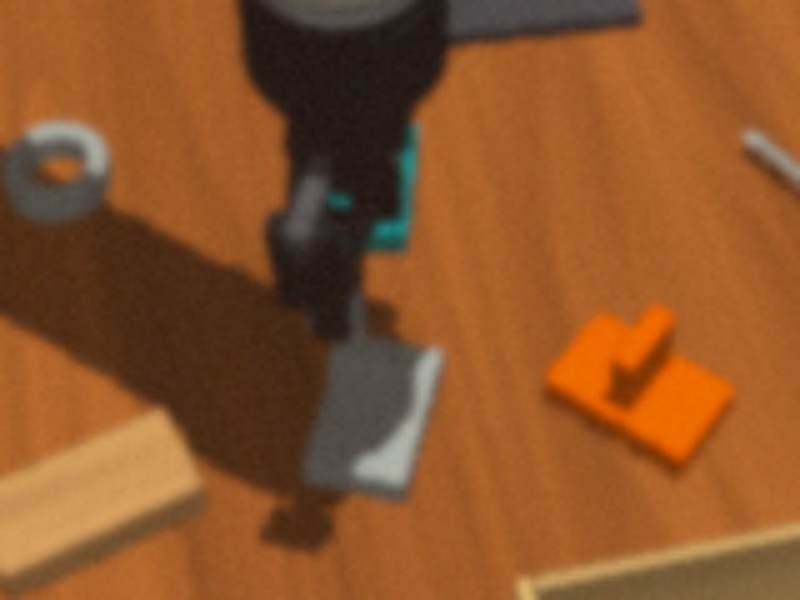

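The gripper stands above the block (crop (375,420)), near finger at (325,290), clear of the turquoise, collar and offcut. Correct the overshoot, then descend.

{"api": "move_arm", "payload": {"moves": [[-0.002,0.0075,0.015,-0.002,-0.002,-0.01,0.055],[0,0,0,0,0,0,0.055]]}}

```text
clock: 3.28
tcp_pos: [470.2, -338.0, 76.2]
tcp_rot: [[-0.903, 0.429, 0.007], [0.429, 0.903, -0.004], [-0.008, -0.001, -1.0]]
contact_force: [0.5, 0.2, 0.0]
opening: 55.0
```

```bash
python3 go.py 64.4 25 466,-337.3,24
```

```text
t 3.27 p [ 470.2 -338.    76.2] yawy 64.59 F [0.5 0.2 0. ] op 55.0 q [ 0.32  0.52  0.32  1.9  -0.23  0.75  1.89]
rotvec left [-0.0008  0.0078  0.0033]
[0.0015, -0.0004, 0.0174] [-0.001, 0.008, 0.003]
[0.0014, -0.0004, 0.0174] [-0.0, 0.0, 0.0]
[0.0014, -0.0004, 0.0174] [-0.0, 0.0, 0.0]
```

{"api": "move_arm", "payload": {"moves": [[0.003,0,0.012,-0.001,0.008,0.003,0.055],[0,0,0,0,0,0,0.055],[0,0,0,0,0,0,0.055]]}}

```text
clock: 3.65
tcp_pos: [468.8, -336.3, 64.7]
tcp_rot: [[-0.903, 0.43, 0.001], [0.43, 0.903, -0.0], [-0.002, 0.0, -1.0]]
contact_force: [0.3, -0.9, -0.4]
opening: 54.8
```

```bash
python3 go.py 64.4 20 466,-337.3,24
```

```text
t 3.65 p [ 468.8 -336.3   64.7] yawy 64.51 F [ 0.3 -0.9 -0.4] op 54.8 q [ 0.32  0.54  0.31  1.9  -0.24  0.73  1.9 ]
rotvec left [0.0003 0.0015 0.0019]
[0.0007, -0.0007, 0.0136] [0.0, 0.002, 0.002]
[0.0007, -0.0007, 0.0136] [0.0, 0.0, 0.0]
[0.0007, -0.0007, 0.0136] [0.0, 0.0, 0.0]
```

{"api": "move_arm", "payload": {"moves": [[0.0015,-0.001,0.0136,0,0.002,0.002,0.055],[0.001,-0.001,0.0136,0,0,0,0.055],[0,0,0.0116,0,0,0,0.055],[0,0,0,0,0,0,0.055]]}}

```text
clock: 4.15
tcp_pos: [464.9, -337.0, 22.7]
tcp_rot: [[-0.902, 0.433, -0.001], [0.433, 0.902, 0.001], [0.002, 0.0, -1.0]]
contact_force: [-0.6, 0.8, 0.1]
opening: 55.4
```

```bash
python3 go.py 64.4 20 466,-337.3,24
```

```text
t 4.15 p [ 464.9 -337.    22.7] yawy 64.36 F [-0.6  0.8  0.1] op 55.4 q [ 0.35  0.6   0.29  1.92 -0.26  0.66  1.92]
rotvec left [ 0.0003 -0.0016 -0.0007]
[-0.0011, 0.0002, -0.0013] [0.0, -0.002, -0.001]
```

{"api": "move_arm", "payload": {"moves": [[-0.001,0,0,0,0,0,0.008],[0,0,0,0,0,0,0.008],[0,0,0,0,0,0,0.008],[0,0,0,0,0,0,0.008],[0,0,0,0,0,0,0.008]], "force": 60}}

```text
clock: 4.78
tcp_pos: [466.5, -337.4, 22.9]
tcp_rot: [[-0.902, 0.432, -0.0], [0.432, 0.902, 0.001], [0.001, 0.0, -1.0]]
contact_force: [0.0, -0.6, -1.8]
opening: 8.9
```

```bash
python3 go.py 64.4 20 466,-337.3,100
```

```text
t 4.78 p [ 466.5 -337.4   22.9] yawy 64.4 F [ 0.  -0.6 -1.8] op 8.9 q [ 0.35  0.6   0.29  1.92 -0.26  0.66  1.92]
rotvec left [ 0.0004 -0.0005 -0.    ]
[0.0001, -0.0, -0.0193] [0.0, -0.001, -0.0]
[0.0001, -0.0, -0.0193] [0.0, -0.0, -0.0]
[0.0001, -0.0, -0.0193] [0.0, -0.0, -0.0]
[0.0001, -0.0, -0.0193] [0.0, -0.0, -0.0]
```

{"api": "move_arm", "payload": {"moves": [[0,0,0,0,0,0,0.0],[0,0,0,0,0,0,0.0]]}}

```text
clock: 5.03
tcp_pos: [466.6, -337.4, 23.0]
tcp_rot: [[-0.902, 0.432, -0.0], [0.432, 0.902, 0.001], [0.0, 0.0, -1.0]]
contact_force: [0.2, 1.0, -3.1]
opening: 7.6
```

{"api": "move_arm", "payload": {"moves": [[0,0,-0.02,0,0,0,0.0],[0,0,-0.02,0,0,0,0.0],[0,0,0,0,0,0,0.0]]}}

```text
clock: 5.4
tcp_pos: [465.4, -337.5, 65.2]
tcp_rot: [[-0.901, 0.433, -0.002], [0.433, 0.901, 0.001], [0.002, -0.0, -1.0]]
contact_force: [1.2, -0.6, -4.8]
opening: 7.5
```

```bash
python3 go.py 64.4 20 466,-337.3,100
python3 - <<'E'
from h import *
s=cap('side','side2'); cv2.imwrite('pics/c3.png',cv2.resize(s['frame'][220:340,240:400],(800,600))[:,:,::-1])
E
```

```text
t 5.4 p [ 465.4 -337.5   65.2] yawy 64.35 F [ 1.2 -0.6 -4.8] op 7.5 q [ 0.33  0.53  0.31  1.91 -0.24  0.74  1.9 ]
rotvec left [-0.     -0.0023 -0.0008]
[-0.0002, 0.0002, -0.0174] [-0.0, -0.002, -0.001]
[-0.0002, 0.0002, -0.0174] [-0.0, -0.0, -0.0]
```

View pics/c3.png

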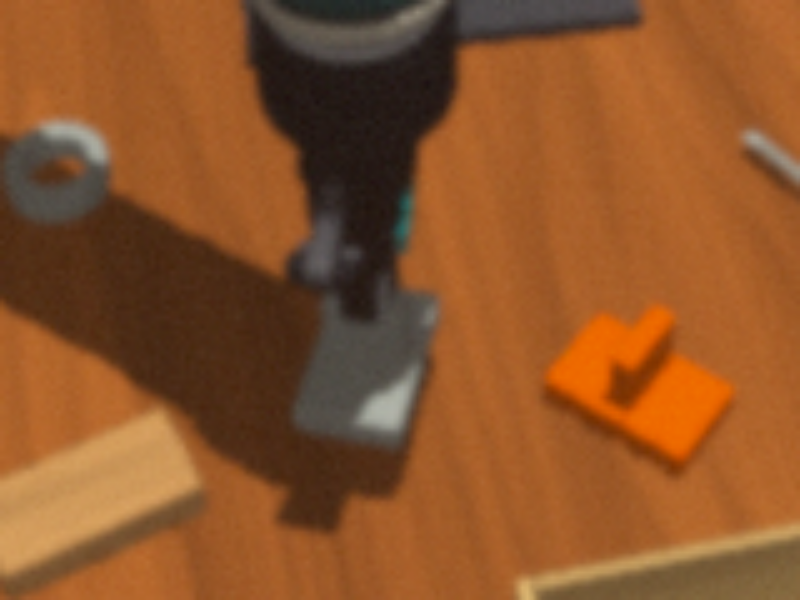

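Block is lifted and level (crop (370,370)), force −4.8 N. Carry it over.

```bash
python3 go.py 85.5 50 480,-310,120 510,-150,140 500,20,120 500,39,90
```

```text
t 5.45 p [ 464.8 -337.    64.3] yawy 64.36 F [ 0.2  0.8 -4.4] op 7.6 q [ 0.33  0.54  0.31  1.91 -0.24  0.74  1.9 ]
rotvec left [ 0.001  -0.0039 -0.3689]
[-0.0009, 0.0155, -0.0278] [0.0, -0.001, -0.123]
[-0.0028, 0.0152, -0.0278] [0.0, -0.001, -0.123]
[0.0007, 0.0407, -0.005] [0.0, -0.001, -0.123]
[-0.0043, 0.0405, -0.005] [0.0, -0.0, -0.0]
[-0.0043, 0.0405, -0.005] [0.0, -0.0, -0.0]
[-0.0043, 0.0405, -0.005] [0.0, -0.0, -0.0]
[0.0058, 0.0422, 0.005] [0.0, -0.0, -0.0]
[0.0058, 0.0422, 0.005] [0.0, -0.0, -0.0]
[0.0058, 0.0422, 0.005] [0.0, -0.0, -0.0]
[0.0058, 0.0422, 0.005] [0.0, -0.0, -0.0]
[0.0015, 0.0189, 0.03] [0.0, -0.0, -0.0]
```

{"api": "move_arm", "payload": {"moves": [[-0.0009,0.0155,-0.0278,0,0,-0.123,0],[-0.0028,0.0152,-0.0278,0,0,-0.123,0],[0.0007,0.0407,-0.005,0,0,-0.123,0],[-0.0043,0.0405,-0.005,0,0,0,0],[-0.0043,0.0405,-0.005,0,0,0,0]]}}

```text
clock: 6.08
tcp_pos: [498.1, -189.2, 133.9]
tcp_rot: [[-0.997, 0.075, -0.01], [0.075, 0.997, 0.002], [0.01, 0.001, -1.0]]
contact_force: [0.4, 0.6, -4.1]
opening: 7.7
```

{"api": "move_arm", "payload": {"moves": [[-0.0043,0.0405,-0.005,0,0,0,0],[0.0058,0.0422,0.005,0,0,0,0],[0.0058,0.0422,0.005,0,0,0,0],[0.0058,0.0422,0.005,0,0,0,0],[0.0058,0.0422,0.005,0,0,0,0]]}}

```text
clock: 6.7
tcp_pos: [492.6, 27.2, 117.4]
tcp_rot: [[-0.997, 0.076, -0.013], [0.076, 0.997, 0.002], [0.013, 0.001, -1.0]]
contact_force: [1.0, 0.4, -4.6]
opening: 7.6
```

```bash
python3 go.py 85.5 25 500.3,39,90
```

```text
t 6.7 p [492.6  27.2 117.4] yawy 85.63 F [ 1.   0.4 -4.6] op 7.6 q [-0.24  0.33  0.14  2.05 -0.07  0.77  1.44]
rotvec left [ 0.0007 -0.0129  0.0023]
[-0.0035, 0.0061, 0.0137] [0.001, -0.013, 0.002]
[-0.0034, 0.0062, 0.0137] [0.0, -0.0, 0.0]
```

{"api": "move_arm", "payload": {"moves": [[-0.0035,0.005,0.014,0.001,-0.013,0.002,0],[-0.003,0.003,0.014,0,0,0,0],[0,0,0,0,0,0,0],[0,0,0,0,0,0,0]]}}

```text
clock: 7.2
tcp_pos: [497.7, 38.0, 86.9]
tcp_rot: [[-0.997, 0.073, -0.004], [0.073, 0.997, 0.0], [0.004, -0.0, -1.0]]
contact_force: [0.5, 0.6, -4.4]
opening: 7.7
```

```bash
python3 go.py 85.5 25 500.3,39,70
python3 - <<'E'
from h import *
s=cap('side','side3');t=cap('top','top3')
a=cv2.resize(s['frame'][130:240,265:375],(400,400)); b=cv2.resize(t['frame'][155:240,245:330],(400,400))
cv2.imwrite('pics/c4.png',np.hstack([a,b])[:,:,::-1])
E
```

```text
t 7.2 p [497.7  38.   86.9] yawy 85.81 F [ 0.5  0.6 -4.4] op 7.7 q [-0.25  0.38  0.13  2.07 -0.08  0.7   1.42]
rotvec left [-0.0001 -0.004   0.0054]
[-0.0026, 0.0012, 0.0168] [-0.0, -0.004, 0.005]
```

View pics/c4.png

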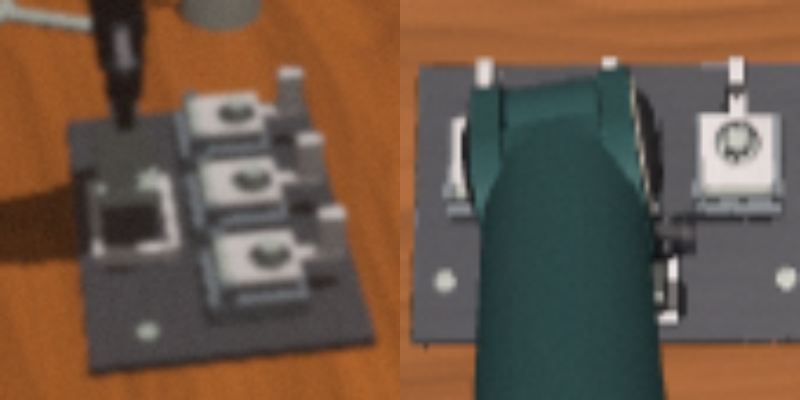

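Run:
```python
from h import *
s=ld('side3'); W=pts(s)
m=(abs(W[...,0]-500)<45)&(abs(W[...,1]-40)<55)&(W[...,2]>55)&(W[...,2]<84)
v,u=np.nonzero(m); print(u.min(),u.max(),v.min(),v.max(),m.sum())
for vv in range(v.min(),v.max()+1):
    r=np.nonzero(m[vv])[0]; print(vv,r.min(),r.max(),np.round(W[vv,r][:,2].mean(),1), 'x@', ray(s,r.min()-.5,vv,80)[:2].round(1),ray(s,r.max()+.5,vv,80)[:2].round(1))
cv2.imwrite('pics/c5.png',cv2.convertScaleAbs(cv2.resize(s['frame'][150:205,270:330],(720,600),interpolation=cv2.INTER_NEAREST),alpha=1.8)[:,:,::-1])
```

```text
290 308 167 186 226
167 291 306 80.2 x@ [478.4  74. ] [522.4  63.6]
168 290 306 80.1 x@ [474.9  70. ] [521.6  59. ]
169 290 306 79.7 x@ [474.3  65.4] [520.8  54.4]
170 291 306 80.2 x@ [476.3  60.1] [520.   49.9]
171 291 306 80.6 x@ [475.6  55.5] [519.2  45.3]
172 291 307 80.1 x@ [474.9  51. ] [521.1  40.2]
173 291 307 80.3 x@ [474.3  46.5] [520.2  35.7]
174 291 307 81.2 x@ [473.6  42. ] [519.4  31.3]
175 291 307 81.0 x@ [472.9  37.5] [518.6  26.8]
176 291 307 80.0 x@ [472.3  33.1] [517.8  22.4]
177 291 306 80.4 x@ [471.6  28.7] [514.4  18.7]
178 292 308 80.5 x@ [473.6  23.7] [518.9  13.1]
179 292 308 80.3 x@ [473.   19.3] [518.1   8.8]
180 292 308 81.0 x@ [472.3  15. ] [517.4   4.5]
181 292 308 79.9 x@ [471.7  10.7] [5.166e+02 2.000e-01]
182 292 308 78.8 x@ [471.    6.4] [515.8  -4. ]
183 292 308 76.6 x@ [470.4   2.2] [515.   -8.2]
184 292 308 72.9 x@ [469.7  -2.1] [514.3 -12.4]
185 292 308 68.9 x@ [469.1  -6.3] [513.5 -16.6]
186 292 301 66.9 x@ [468.5 -10.4] [494.5 -16.5]
```

View pics/c5.png

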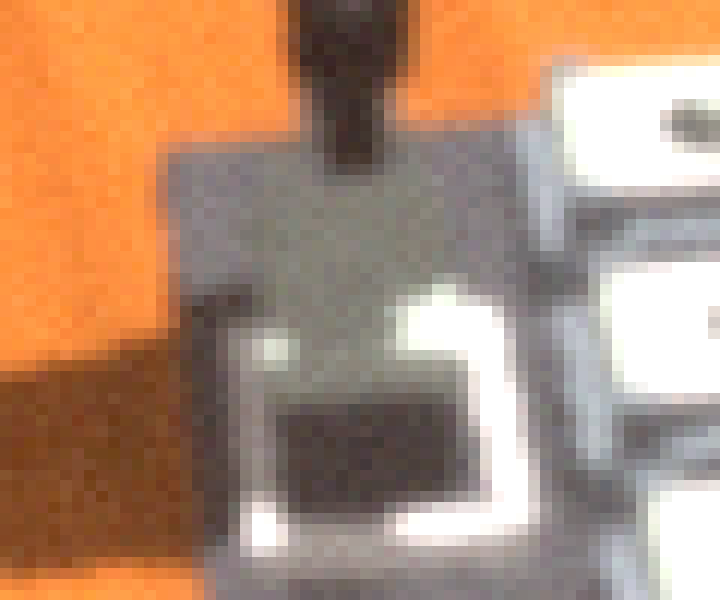

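In the crop, the block (350,240) hangs right behind/above the pocket (370,440), aligned with it. Its centre is ~0.9 mm in −x of the TCP. Descend to just above the walls.

```bash
python3 go.py 85.5 20 501,39.2,54
```

```text
t 7.3 p [497.7  38.   87.1] yawy 85.81 F [-0.6  0.1 -4.3] op 7.6 q [-0.25  0.38  0.13  2.07 -0.08  0.7   1.42]
rotvec left [ 0.0001 -0.0035  0.0054]
[-0.0016, 0.0007, 0.0165] [0.0, -0.004, 0.005]
[-0.0016, 0.0007, 0.0165] [0.0, -0.0, 0.0]
```

{"api": "move_arm", "payload": {"moves": [[-0.0016,0.0007,0.016,0,-0.004,0.005,0],[-0.0016,0.0007,0.016,0,0,0,0],[0,0,0,0,0,0,0],[0,0,0,0,0,0,0]]}}

```text
clock: 7.8
tcp_pos: [502.8, 37.9, 55.6]
tcp_rot: [[-0.997, 0.081, 0.004], [0.081, 0.997, 0.0], [-0.004, 0.001, -1.0]]
contact_force: [-0.5, -0.2, -5.4]
opening: 7.3
```

```bash
python3 go.py 85.5 20 501,39.2,52
python3 - <<'E'
from h import *
s=cap('side','side4')
cv2.imwrite('pics/c6.png',cv2.convertScaleAbs(cv2.resize(s['frame'][155:210,270:330],(720,600),interpolation=cv2.INTER_NEAREST),alpha=1.8)[:,:,::-1])
E
```

```text
t 7.8 p [502.8  37.9  55.6] yawy 85.37 F [-0.5 -0.2 -5.4] op 7.3 q [-0.24  0.44  0.12  2.07 -0.09  0.63  1.43]
rotvec left [ 0.0006  0.0036 -0.0023]
[0.0019, 0.0012, 0.0036] [0.001, 0.004, -0.002]
```

View pics/c6.png

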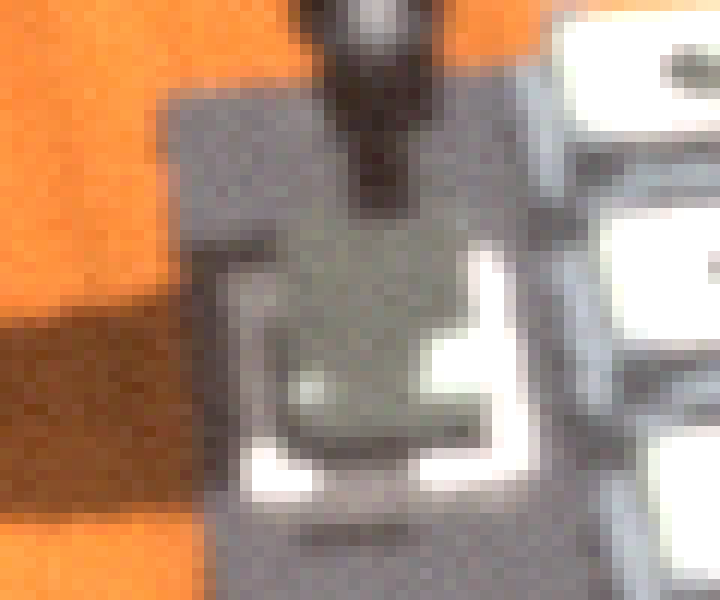

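Block now over the pocket opening (crop (380,330)), left gap slightly larger; correct −x by ~1.8 mm and settle.

{"api": "move_arm", "payload": {"moves": [[0.0019,0.0012,0,0.001,0.004,-0.002,0],[0,0,0,0,0,0,0],[0,0,0,0,0,0,0]]}}

```text
clock: 8.22
tcp_pos: [501.4, 39.5, 56.6]
tcp_rot: [[-0.997, 0.078, 0.001], [0.078, 0.997, -0.0], [-0.001, 0.0, -1.0]]
contact_force: [0.9, -0.3, -5.4]
opening: 7.6
```

```bash
python3 go.py 85.5 20 501,39.2,52
```

```text
t 8.22 p [501.4  39.5  56.6] yawy 85.5 F [ 0.9 -0.3 -5.4] op 7.6 q [-0.24  0.44  0.12  2.07 -0.09  0.63  1.43]
rotvec left [0.0001 0.0009 0.0001]
[0.0003, -0.0003, 0.0046] [0.0, 0.001, 0.0]
```

{"api": "move_arm", "payload": {"moves": [[0.0003,-0.0003,0.005,0,0.001,0,0],[0,0,0.005,0,0,0,0],[0,0,0,0,0,0,0]]}}

```text
clock: 8.6
tcp_pos: [500.9, 39.3, 45.8]
tcp_rot: [[-0.997, 0.078, -0.0], [0.078, 0.997, 0.0], [0.0, 0.0, -1.0]]
contact_force: [-0.7, -0.6, -4.6]
opening: 7.4
```

```bash
python3 go.py 85.5 20 501,39.2,38
```

```text
t 8.6 p [500.9  39.3  45.8] yawy 85.51 F [-0.7 -0.6 -4.6] op 7.4 q [-0.24  0.46  0.12  2.08 -0.09  0.61  1.43]
rotvec left [ 0.0001 -0.0003  0.0001]
[-0.0001, -0.0, 0.0078] [0.0, -0.0, 0.0]
```

It has entered without contact. Continue.

{"api": "move_arm", "payload": {"moves": [[0,0,0.004,0,0,0,0],[0,0,0.003,0,0,0,0],[0,0,0,0,0,0,0]]}}

```text
clock: 8.98
tcp_pos: [500.9, 39.2, 38.1]
tcp_rot: [[-0.997, 0.078, -0.001], [0.078, 0.997, -0.0], [0.001, -0.0, -1.0]]
contact_force: [0.4, 0.1, -5.3]
opening: 7.6
```

{"api": "move_arm", "payload": {"moves": [[0,0,0.002,0,0,0,0],[0,0,0.0015,0,0,0,0],[0,0,0,0,0,0,0]]}}

```text
clock: 9.35
tcp_pos: [501.2, 39.3, 34.9]
tcp_rot: [[-0.997, 0.078, -0.0], [0.078, 0.997, 0.0], [0.0, 0.0, -1.0]]
contact_force: [-1.2, -0.4, -3.7]
opening: 7.5
```

```bash
python3 go.py 85.5 20 501,39.2,35
```

```text
t 9.35 p [501.2  39.3  34.9] yawy 85.51 F [-1.2 -0.4 -3.7] op 7.5 q [-0.24  0.48  0.11  2.08 -0.1   0.58  1.43]
rotvec left [ 0.0002 -0.0001  0.0001]
[0.0002, -0.0001, -0.0001] [0.0, -0.0, 0.0]
```

Just touching the floor. Press 1 mm more, then release.

{"api": "move_arm", "payload": {"moves": [[0,0,0.001,0,0,0,0],[0,0,0,0,0,0,0.03],[0,0,0,0,0,0,0.05],[0,0,0,0,0,0,0.05],[0,0,0,0,0,0,0.05]]}}

```text
clock: 9.98
tcp_pos: [503.3, 39.5, 35.8]
tcp_rot: [[-0.997, 0.078, 0.004], [0.078, 0.997, 0.001], [-0.004, 0.001, -1.0]]
contact_force: [0.0, -0.2, -0.3]
opening: 50.0
```

{"api": "move_arm", "payload": {"moves": [[0,0,-0.03,0,0,0,0.05],[0,0,-0.03,0,0,0,0.05],[0,0,-0.03,0,0,0,0.05],[0,0,0,0,0,0,0.05]]}}

```text
clock: 10.48
tcp_pos: [502.7, 39.4, 127.7]
tcp_rot: [[-0.997, 0.078, 0.003], [0.078, 0.997, 0.001], [-0.003, 0.001, -1.0]]
contact_force: [1.3, 0.2, -0.6]
opening: 50.1
```

```bash
python3 go.py 85.5 50 590,-160,140
python3 - <<'E'
from h import *
s=cap('side','side5')
cv2.imwrite('pics/c7.png',cv2.convertScaleAbs(cv2.resize(s['frame'][155:210,270:330],(720,600),interpolation=cv2.INTER_NEAREST),alpha=1.6)[:,:,::-1])
W=pts(s); m=(abs(W[...,0]-500)<22)&(abs(W[...,1]-39)<34); z=W[...,2][m]; print(np.histogram(z,bins=[0,10,20,24,28,32,36,50,56,60,64,68,80]))
E
```

```text
t 10.47 p [502.7  39.4 127.7] yawy 85.5 F [ 1.3  0.2 -0.6] op 50.1 q [-0.26  0.32  0.14  2.03 -0.06  0.79  1.41]
rotvec left [0.0008 0.0028 0.    ]
[-0.0205, -0.0384, -0.0024] [0.001, 0.003, 0.0]
[-0.0205, -0.0384, -0.0025] [0.0, 0.0, 0.0]
[-0.0205, -0.0384, -0.0025] [0.0, 0.0, 0.0]
[-0.0205, -0.0384, -0.0025] [0.0, 0.0, 0.0]
[-0.0205, -0.0384, -0.0025] [0.0, 0.0, 0.0]
(array([ 0,  1,  2, 46, 81, 18, 51, 17, 14, 34,  6,  0]), array([ 0, 10, 20, 24, 28, 32, 36, 50, 56, 60, 64, 68, 80]))
```

View pics/c7.png

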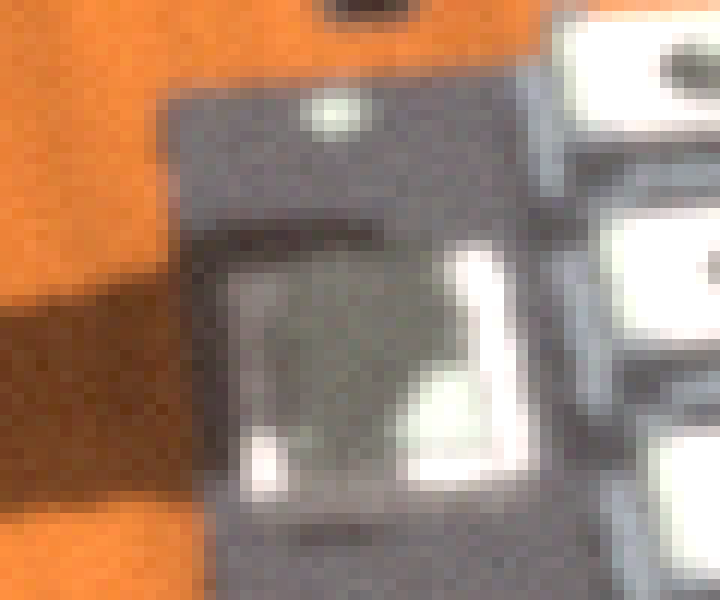

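Block seated: top face ~28 mm, rib top ~62 mm (crop (360,370), evenly inside the walls). Now tap the middle bolt at ≈(595, 31.6).

```bash
python3 go.py 85.5 50 595,31.6,110 595,31.6,68
```

```text
t 10.53 p [501.6  39.3 126.4] yawy 85.5 F [ 0.3  0.1 -0.9] op 50.2 q [-0.26  0.32  0.14  2.04 -0.06  0.79  1.41]
rotvec left [0.0002 0.0002 0.    ]
[-0.0469, -0.0002, 0.0082] [0.0, 0.0, 0.0]
[-0.0469, -0.0002, 0.0082] [0.0, 0.0, 0.0]
[0.0, -0.0, 0.042] [0.0, 0.0, 0.0]
```

{"api": "move_arm", "payload": {"moves": [[-0.047,0,0.006,0,0,0,0],[-0.047,0,0.006,0,0,0,0],[0,0,0,0,0,0,0],[0,0,0,0,0,0,0]]}}

```text
clock: 11.02
tcp_pos: [592.9, 31.9, 108.4]
tcp_rot: [[-0.997, 0.078, -0.009], [0.078, 0.997, -0.001], [0.009, -0.001, -1.0]]
contact_force: [-0.3, 0.9, 0.2]
opening: -0.1
```

```bash
python3 go.py 85.5 50 595,31.6,66
```

```text
t 11.03 p [592.9  31.9 108.4] yawy 85.55 F [-0.3  0.9  0.2] op -0.1 q [-0.22  0.49  0.14  1.82 -0.09  0.84  1.46]
rotvec left [-0.0013 -0.0093  0.0009]
[-0.0025, -0.0001, 0.0424] [-0.001, -0.009, 0.001]
```

{"api": "move_arm", "payload": {"moves": [[-0.001,0,0.02,-0.001,-0.009,0,0],[-0.001,0,0.02,0,0,0,0],[0,0,0,0,0,0,0]]}}

```text
clock: 11.4
tcp_pos: [590.6, 32.3, 66.6]
tcp_rot: [[-0.997, 0.077, -0.004], [0.077, 0.997, 0.0], [0.004, -0.0, -1.0]]
contact_force: [-1.0, -0.5, 0.0]
opening: -0.1
```

```bash
python3 go.py 85.5 50 595,31.6,60
python3 - <<'E'
from h import *
s=cap('side','side6')
cv2.imwrite('pics/c8.png',cv2.convertScaleAbs(cv2.resize(s['frame'][135:225,285:375],(600,600)),alpha=1.5)[:,:,::-1])
E
```

```text
t 11.4 p [590.6  32.3  66.6] yawy 85.61 F [-1.  -0.5  0. ] op -0.1 q [-0.21  0.54  0.13  1.85 -0.1   0.75  1.47]
rotvec left [-0.0002 -0.0041  0.0019]
[-0.0045, -0.0004, 0.0066] [-0.0, -0.004, 0.002]
```

View pics/c8.png

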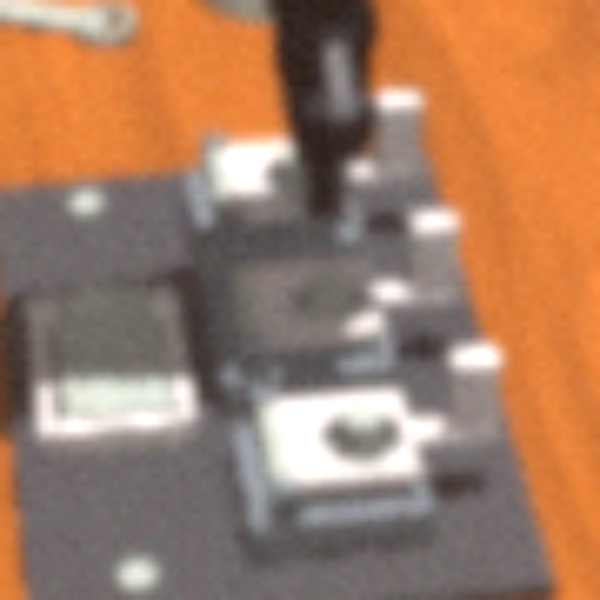

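Tip (320,215) is just above the middle bolt head (325,290), needs +4 mm in x. Correct and tap.

{"api": "move_arm", "payload": {"moves": [[-0.0045,-0.0004,0.004,0,-0.004,0.002,0],[0,0,0,0,0,0,0],[0,0,0,0,0,0,0]]}}

```text
clock: 11.82
tcp_pos: [596.9, 31.8, 65.5]
tcp_rot: [[-0.997, 0.079, 0.005], [0.079, 0.997, 0.001], [-0.005, 0.001, -1.0]]
contact_force: [0.6, 0.9, 0.0]
opening: -0.2
```

{"api": "move_arm", "payload": {"moves": [[0,0,0.003,0,0,0,0],[0,0,0,0,0,0,0]]}}

```text
clock: 12.08
tcp_pos: [597.2, 31.8, 62.8]
tcp_rot: [[-0.997, 0.079, 0.006], [0.079, 0.997, 0.001], [-0.006, 0.001, -1.0]]
contact_force: [0.1, 0.0, -0.5]
opening: 0.1
```

{"api": "move_arm", "payload": {"moves": [[0,0,0.002,0,0,0,0],[0,0,0,0,0,0,0]]}}

```text
clock: 12.32
tcp_pos: [597.1, 31.8, 60.6]
tcp_rot: [[-0.997, 0.079, 0.006], [0.079, 0.997, 0.001], [-0.005, 0.001, -1.0]]
contact_force: [0.8, 0.3, 0.0]
opening: -0.1
```

{"api": "move_arm", "payload": {"moves": [[0.0015,0,0.003,0,0,0,0],[0,0,0,0,0,0,0]]}}

```text
clock: 12.58
tcp_pos: [595.4, 31.9, 57.3]
tcp_rot: [[-0.997, 0.079, 0.005], [0.079, 0.997, 0.001], [-0.005, 0.001, -1.0]]
contact_force: [0.5, -0.4, 0.1]
opening: 0.3
```

{"api": "move_arm", "payload": {"moves": [[0,0,0.002,0,0,0,0],[0,0,0,0,0,0,0]]}}

```text
clock: 12.82
tcp_pos: [595.5, 31.9, 55.1]
tcp_rot: [[-0.997, 0.079, 0.005], [0.079, 0.997, 0.001], [-0.005, 0.001, -1.0]]
contact_force: [0.1, -0.4, 0.4]
opening: -0.2
```

{"api": "move_arm", "payload": {"moves": [[0,0,0.002,0,0,0,0],[0,0,0,0,0,0,0]]}}

```text
clock: 13.08
tcp_pos: [595.5, 31.9, 53.0]
tcp_rot: [[-0.997, 0.079, 0.005], [0.079, 0.997, 0.001], [-0.005, 0.001, -1.0]]
contact_force: [0.1, -0.5, -0.1]
opening: 0.2
```

{"api": "move_arm", "payload": {"moves": [[0,0,0.0015,0,0,0,0],[0,0,0,0,0,0,0]]}}

```text
clock: 13.32
tcp_pos: [595.5, 31.9, 51.4]
tcp_rot: [[-0.997, 0.079, 0.005], [0.079, 0.997, 0.001], [-0.005, 0.001, -1.0]]
contact_force: [0.4, 0.5, -0.3]
opening: 0.4
```

```bash
python3 go.py 85.5 50 595,31.6,60
python3 - <<'E'
from h import *
s=cap('side','side7')
cv2.imwrite('pics/c9.png',cv2.convertScaleAbs(cv2.resize(s['frame'][150:210,310:370],(600,600)),alpha=1.7)[:,:,::-1])
E
```

```text
t 13.32 p [595.5  31.9  51.4] yawy 85.49 F [ 0.4  0.5 -0.3] op 0.4 q [-0.21  0.57  0.13  1.86 -0.11  0.72  1.47]
rotvec left [ 0.001   0.0054 -0.0002]
[0.0005, -0.0004, -0.0086] [0.001, 0.005, -0.0]
```

View pics/c9.png

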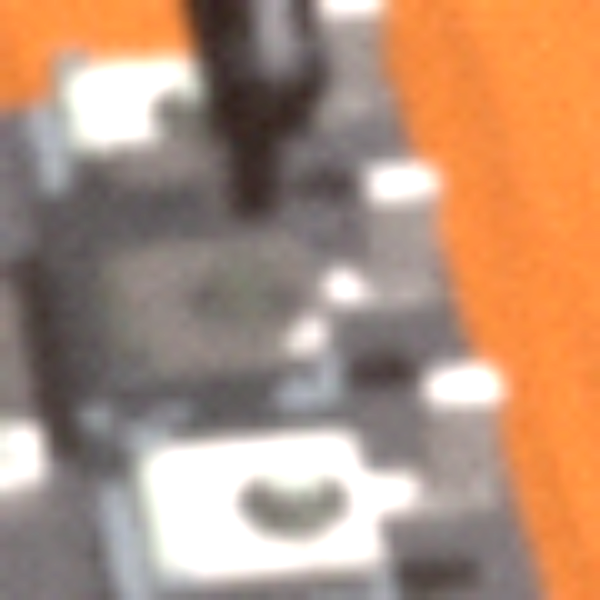

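Run:
```python
from h import *
def px(c,p):
    q=np.linalg.inv(np.array(c['T']))@np.r_[p,1]; return (c['cx']+c['fx']*q[0]/-q[2], c['cy']-c['fy']*q[1]/-q[2], -q[2])
for t,p in(('side4',(502.8,37.9,55.6)),('side7',(595.5,31.9,51.4)),('side6',(590.6,32.3,66.6))): print(t,np.round(px(ld(t),p),1))
s=ld('side7'); print('bolt',np.round(px(s,(595,31.6,58)),1), np.round(px(s,(602,121.3,58)),1),np.round(px(s,(588,-58.1,58)),1))
W=pts(s)
for r in range(160,186): print(r,[tuple(W[r,u].round().tolist()) for u in (333,335,337)])
```

```text
side4 [ 301.6  180.3 1161.8]
side7 [ 334.3  178.1 1173.6]
side6 [ 332.5  174.  1163.1]
bolt [ 334.1  176.4 1168.9] [ 329.6  158.  1235.8] [ 339.2  197.  1102. ]
160 [(580.0, -19.0, 153.0), (585.0, -24.0, 155.0), (592.0, -16.0, 149.0)]
161 [(580.0, -21.0, 151.0), (586.0, -16.0, 147.0), (592.0, -17.0, 146.0)]
162 [(582.0, -14.0, 142.0), (590.0, 0.0, 131.0), (595.0, -2.0, 132.0)]
163 [(584.0, -3.0, 131.0), (590.0, -1.0, 128.0), (596.0, 2.0, 126.0)]
164 [(585.0, 1.0, 125.0), (596.0, 24.0, 107.0), (600.0, 20.0, 108.0)]
165 [(589.0, 17.0, 109.0), (594.0, 18.0, 107.0), (599.0, 13.0, 111.0)]
166 [(588.0, 16.0, 107.0), (594.0, 16.0, 106.0), (600.0, 17.0, 104.0)]
167 [(588.0, 16.0, 103.0), (595.0, 23.0, 97.0), (600.0, 19.0, 100.0)]
168 [(589.0, 17.0, 99.0), (594.0, 17.0, 98.0), (599.0, 15.0, 99.0)]
169 [(589.0, 19.0, 94.0), (596.0, 23.0, 90.0), (600.0, 18.0, 93.0)]
170 [(588.0, 17.0, 92.0), (595.0, 21.0, 89.0), (599.0, 15.0, 92.0)]
171 [(589.0, 18.0, 88.0), (594.0, 17.0, 88.0), (600.0, 18.0, 86.0)]
172 [(590.0, 24.0, 80.0), (596.0, 24.0, 79.0), (601.0, 23.0, 79.0)]
173 [(604.0, 84.0, 29.0), (611.0, 89.0, 24.0), (616.0, 87.0, 25.0)]
174 [(596.0, 51.0, 51.0), (603.0, 55.0, 48.0), (608.0, 53.0, 48.0)]
175 [(593.0, 37.0, 59.0), (599.0, 37.0, 58.0), (607.0, 48.0, 48.0)]
176 [(592.0, 33.0, 59.0), (597.0, 31.0, 59.0), (606.0, 44.0, 48.0)]
177 [(591.0, 30.0, 58.0), (596.0, 25.0, 60.0), (602.0, 26.0, 59.0)]
178 [(591.0, 26.0, 57.0), (595.0, 22.0, 59.0), (602.0, 25.0, 56.0)]
179 [(590.0, 25.0, 54.0), (596.0, 25.0, 53.0), (602.0, 27.0, 50.0)]
180 [(590.0, 24.0, 51.0), (596.0, 25.0, 50.0), (602.0, 27.0, 47.0)]
181 [(590.0, 25.0, 47.0), (595.0, 21.0, 49.0), (602.0, 27.0, 43.0)]
182 [(590.0, 24.0, 44.0), (596.0, 24.0, 44.0), (603.0, 28.0, 39.0)]
183 [(587.0, 12.0, 50.0), (594.0, 15.0, 47.0), (599.0, 11.0, 49.0)]
184 [(587.0, 11.0, 48.0), (592.0, 8.0, 49.0), (598.0, 8.0, 48.0)]
185 [(585.0, 4.0, 50.0), (591.0, 6.0, 48.0), (598.0, 7.0, 45.0)]
```

Run:
```python
from h import *
for t,cols,rows in(('side4',(300,302,304),range(160,186)),('side6',(332,334,336),range(160,182))):
    s=ld(t);W=pts(s); print(t)
    for r in rows: print(r,[tuple(W[r,u].round().tolist()) for u in cols])
```

```text
side4
160 [(494.0, -26.0, 172.0), (499.0, -27.0, 172.0), (504.0, -27.0, 171.0)]
161 [(494.0, -23.0, 166.0), (499.0, -24.0, 167.0), (504.0, -24.0, 166.0)]
162 [(494.0, -20.0, 161.0), (500.0, -19.0, 160.0), (505.0, -18.0, 158.0)]
163 [(495.0, -16.0, 155.0), (500.0, -13.0, 153.0), (506.0, -13.0, 151.0)]
164 [(495.0, -9.0, 147.0), (501.0, -8.0, 145.0), (506.0, -7.0, 144.0)]
165 [(497.0, 3.0, 135.0), (502.0, 3.0, 134.0), (508.0, 6.0, 131.0)]
166 [(497.0, 3.0, 132.0), (502.0, 3.0, 131.0), (507.0, 3.0, 130.0)]
167 [(499.0, 21.0, 115.0), (504.0, 20.0, 115.0), (510.0, 27.0, 109.0)]
168 [(498.0, 20.0, 113.0), (504.0, 20.0, 112.0), (510.0, 28.0, 105.0)]
169 [(498.0, 18.0, 111.0), (504.0, 21.0, 108.0), (510.0, 26.0, 103.0)]
170 [(498.0, 20.0, 106.0), (503.0, 20.0, 105.0), (509.0, 24.0, 101.0)]
171 [(498.0, 21.0, 102.0), (503.0, 20.0, 102.0), (510.0, 27.0, 96.0)]
172 [(498.0, 20.0, 99.0), (504.0, 24.0, 95.0), (509.0, 20.0, 97.0)]
173 [(498.0, 22.0, 95.0), (503.0, 20.0, 95.0), (508.0, 21.0, 93.0)]
174 [(497.0, 20.0, 92.0), (503.0, 20.0, 92.0), (508.0, 21.0, 90.0)]
175 [(498.0, 26.0, 85.0), (503.0,
[... 1540 characters left out ...]
(614.0, 89.0, 31.0)]
172 [(602.0, 89.0, 30.0), (607.0, 87.0, 30.0), (614.0, 87.0, 29.0)]
173 [(602.0, 89.0, 25.0), (607.0, 86.0, 27.0), (613.0, 86.0, 26.0)]
174 [(594.0, 56.0, 48.0), (600.0, 54.0, 49.0), (606.0, 55.0, 47.0)]
175 [(590.0, 38.0, 59.0), (596.0, 36.0, 59.0), (604.0, 49.0, 48.0)]
176 [(590.0, 35.0, 57.0), (595.0, 33.0, 58.0), (600.0, 30.0, 59.0)]
177 [(588.0, 30.0, 58.0), (593.0, 26.0, 60.0), (599.0, 25.0, 60.0)]
178 [(588.0, 30.0, 55.0), (592.0, 21.0, 60.0), (600.0, 28.0, 54.0)]
179 [(587.0, 25.0, 55.0), (593.0, 24.0, 55.0), (599.0, 24.0, 53.0)]
180 [(588.0, 26.0, 51.0), (593.0, 25.0, 50.0), (598.0, 22.0, 52.0)]
181 [(587.0, 24.0, 48.0), (592.0, 22.0, 49.0), (597.0, 19.0, 51.0)]
```

The depth map shows something unexpected: the actual fingertips end at z≈78 when the reported TCP is z=51 (tips ~26 mm above the reported TCP; same ~26 mm in the earlier picture). So no contact was made yet. I continue down, watching the force.

{"api": "move_arm", "payload": {"moves": [[0.0005,0,0.005,0.001,0.005,0,0],[0,0,0.005,0,0,0,0],[0,0,0,0,0,0,0]]}}

```text
clock: 13.75
tcp_pos: [595.0, 32.0, 40.7]
tcp_rot: [[-0.997, 0.079, -0.0], [0.079, 0.997, -0.0], [0.0, -0.0, -1.0]]
contact_force: [0.0, 0.3, -0.3]
opening: -0.0
```

{"api": "move_arm", "payload": {"moves": [[0,0,0.002,0,0,0,0],[0,0,0.002,0,0,0,0],[0,0,0,0,0,0,0]]}}

```text
clock: 14.12
tcp_pos: [595.0, 32.0, 36.3]
tcp_rot: [[-0.997, 0.079, -0.0], [0.079, 0.997, -0.0], [0.0, -0.0, -1.0]]
contact_force: [-0.9, -0.1, -0.0]
opening: -0.4
```

```bash
python3 go.py 85.5 50 595,31.6,60
python3 - <<'E'
from h import *
s=cap('side','side8');W=pts(s)
cv2.imwrite('pics/c10.png',cv2.convertScaleAbs(cv2.resize(s['frame'][150:210,310:370],(600,600)),alpha=1.7)[:,:,::-1])
for r in range(168,184): print(r,[tuple(W[r,u].round().tolist()) for u in (331,333,335,337)])
E
```

```text
t 14.12 p [595.   32.   36.3] yawy 85.49 F [-0.9 -0.1 -0. ] op -0.4 q [-0.21  0.59  0.13  1.86 -0.11  0.7   1.48]
rotvec left [-0.     -0.0001 -0.0002]
[-0.0, -0.0004, -0.0237] [-0.0, -0.0, -0.0]
168 [(584.0, 24.0, 95.0), (584.0, -5.0, 116.0), (590.0, -2.0, 113.0), (596.0, 0.0, 110.0)]
169 [(586.0, 29.0, 87.0), (589.0, 19.0, 94.0), (594.0, 18.0, 94.0), (600.0, 18.0, 93.0)]
170 [(584.0, 24.0, 88.0), (589.0, 18.0, 92.0), (594.0, 17.0, 91.0), (600.0, 17.0, 90.0)]
171 [(585.0, 25.0, 84.0), (589.0, 20.0, 86.0), (594.0, 17.0, 88.0), (600.0, 17.0, 87.0)]
172 [(584.0, 25.0, 80.0), (588.0, 17.0, 86.0), (593.0, 14.0, 87.0), (600.0, 18.0, 83.0)]
173 [(585.0, 26.0, 76.0), (589.0, 18.0, 81.0), (596.0, 24.0, 76.0), (600.0, 17.0, 80.0)]
174 [(584.0, 24.0, 74.0), (589.0, 19.0, 77.0), (594.0, 17.0, 77.0), (600.0, 18.0, 76.0)]
175 [(585.0, 26.0, 69.0), (589.0, 18.0, 74.0), (595.0, 20.0, 72.0), (600.0, 17.0, 73.0)]
176 [(584.0, 24.0, 67.0), (589.0, 21.0, 69.0), (596.0, 27.0, 62.0), (601.0, 21.0, 67.0)]
177 [(586.0, 33.0, 56.0), (591.0, 30.0, 57.0), (596.0, 27.0, 59.0), (603.0, 29.0, 56.0)]
178 [(585.0, 26.0, 58.0), (590.0, 24.0, 59.0), (595.0, 22.0, 59.0), (602.0, 25.0, 56.0)]
179 [(585.0, 28.0, 53.0), (590.0, 22.0, 57.0), (596.0, 24.0, 54.0), (603.0, 30.0, 49.0)]
180 [(585.0, 29.0, 48.0), (590.0, 25.0, 51.0), (596.0, 24.0, 51.0), (602.0, 26.0, 48.0)]
181 [(585.0, 29.0, 45.0), (589.0, 21.0, 50.0), (595.0, 20.0, 50.0), (603.0, 28.0, 43.0)]
182 [(586.0, 31.0, 40.0), (590.0, 24.0, 44.0), (595.0, 19.0, 47.0), (602.0, 26.0, 41.0)]
183 [(582.0, 13.0, 51.0), (588.0, 17.0, 46.0), (593.0, 13.0, 49.0), (nan, nan, nan)]
```

View pics/c10.png

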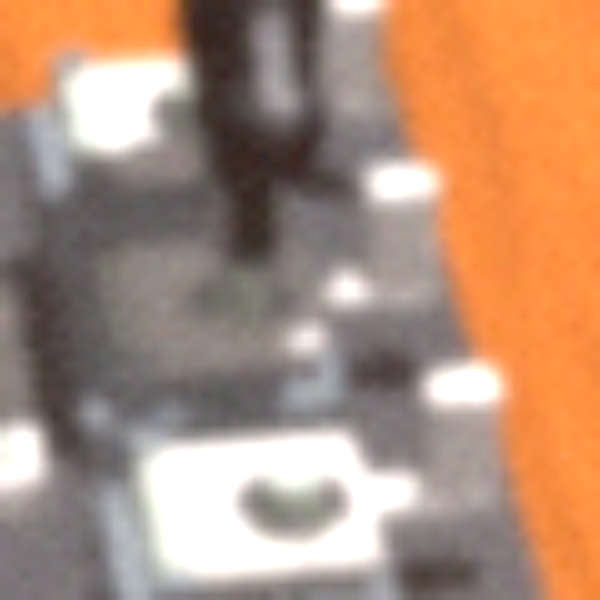

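Tip (255,250) now hovers a few mm above the head (240,295). Tap.

{"api": "move_arm", "payload": {"moves": [[0,0,0.003,0,0,0,0],[0,0,0,0,0,0,0]]}}

```text
clock: 14.42
tcp_pos: [595.2, 32.0, 33.3]
tcp_rot: [[-0.997, 0.079, 0.0], [0.079, 0.997, -0.0], [-0.0, 0.0, -1.0]]
contact_force: [-0.9, -0.9, -0.4]
opening: -0.1
```

{"api": "move_arm", "payload": {"moves": [[0,0,0.002,0,0,0,0],[0,0,0,0,0,0,0]]}}

```text
clock: 14.68
tcp_pos: [595.8, 32.0, 32.4]
tcp_rot: [[-0.997, 0.079, 0.001], [0.079, 0.997, 0.0], [-0.001, 0.0, -1.0]]
contact_force: [0.1, 0.1, 0.4]
opening: 0.2
```

{"api": "move_arm", "payload": {"moves": [[0,0,0.002,0,0,0,0],[0,0,0,0,0,0,0]]}}

```text
clock: 14.92
tcp_pos: [596.2, 32.1, 32.6]
tcp_rot: [[-0.997, 0.079, 0.002], [0.079, 0.997, 0.001], [-0.002, 0.001, -1.0]]
contact_force: [0.3, 0.8, 0.5]
opening: 0.0
```

{"api": "move_arm", "payload": {"moves": [[0,0,0.004,0,0,0,0]]}}

```text
clock: 15.05
tcp_pos: [596.6, 32.1, 31.9]
tcp_rot: [[-0.997, 0.079, 0.002], [0.079, 0.997, 0.001], [-0.002, 0.002, -1.0]]
contact_force: [-16.4, -1.9, 50.4]
opening: 0.1
```

{"api": "move_arm", "payload": {"moves": [[0,0,0.006,0,0,0,0]]}}

```text
clock: 15.18
tcp_pos: [596.7, 32.2, 31.8]
tcp_rot: [[-0.997, 0.079, 0.0], [0.079, 0.997, 0.003], [-0.0, 0.003, -1.0]]
contact_force: [-23.2, -1.0, 64.8]
opening: -0.4
```

Middle bolt is firm (65 N, no give). Contact at reported z≈32.5. Next the right one (588, −58).

{"api": "move_arm", "payload": {"moves": [[0,0,-0.015,0,0,0,0],[0,0,0,0,0,0,0]]}}

```text
clock: 15.42
tcp_pos: [597.5, 32.2, 48.9]
tcp_rot: [[-0.997, 0.079, 0.003], [0.079, 0.997, 0.003], [-0.003, 0.003, -1.0]]
contact_force: [-0.4, 0.2, -0.6]
opening: 0.0
```

```bash
python3 go.py 85.5 45 588,-58.1,46
```

```text
t 15.43 p [597.5  32.2  48.9] yawy 85.46 F [-0.4  0.2 -0.6] op 0.0 q [-0.21  0.58  0.13  1.85 -0.11  0.72  1.48]
rotvec left [ 0.0034  0.0029 -0.0007]
[0.0008, -0.0303, 0.0008] [0.003, 0.003, -0.001]
[0.0008, -0.0303, 0.001] [0.0, 0.0, -0.0]
[0.0008, -0.0303, 0.001] [0.0, 0.0, -0.0]
```

{"api": "move_arm", "payload": {"moves": [[0.001,-0.03,0,0.003,0.003,0,0],[0.001,-0.03,0,0,0,0,0],[0.0005,-0.029,0.001,0,0,0,0],[0,0,0,0,0,0,0],[0,0,0,0,0,0,0]]}}

```text
clock: 16.05
tcp_pos: [585.2, -56.5, 42.1]
tcp_rot: [[-0.997, 0.076, -0.007], [0.076, 0.997, 0.001], [0.007, 0.001, -1.0]]
contact_force: [0.4, 0.8, 1.0]
opening: 0.0
```

```bash
python3 go.py 85.5 45 588,-58.1,36
```

```text
t 16.05 p [585.2 -56.5  42.1] yawy 85.63 F [0.4 0.8 1. ] op 0.0 q [-0.06  0.58  0.13  1.87 -0.11  0.71  1.63]
rotvec left [ 0.0006 -0.0067  0.0022]
[-0.003, -0.0014, 0.0061] [0.001, -0.007, 0.002]
```

{"api": "move_arm", "payload": {"moves": [[-0.003,-0.0014,0.004,0.001,-0.007,0.002,0],[0,0,0,0,0,0,0],[0,0,0,0,0,0,0]]}}

```text
clock: 16.42
tcp_pos: [588.2, -55.2, 36.9]
tcp_rot: [[-0.997, 0.075, -0.0], [0.075, 0.997, 0.001], [0.0, 0.001, -1.0]]
contact_force: [0.8, -0.4, -0.6]
opening: 0.0
```

```bash
python3 go.py 85.5 45 588,-58.1,36
```

```text
t 16.43 p [588.2 -55.2  36.9] yawy 85.73 F [ 0.8 -0.4 -0.6] op 0.0 q [-0.06  0.59  0.13  1.87 -0.11  0.69  1.63]
rotvec left [ 0.0005 -0.0002  0.0039]
[0.0, -0.0029, 0.0009] [0.001, -0.0, 0.004]
```

{"api": "move_arm", "payload": {"moves": [[0,-0.003,0.002,0,0,0.004,0],[0,0,0,0,0,0,0]]}}

```text
clock: 16.68
tcp_pos: [588.1, -57.9, 34.9]
tcp_rot: [[-0.997, 0.078, 0.0], [0.078, 0.997, 0.001], [0.0, 0.001, -1.0]]
contact_force: [0.4, -0.2, 0.8]
opening: -0.0
```

{"api": "move_arm", "payload": {"moves": [[0,0,0.003,0,0,0,0]]}}

```text
clock: 16.8
tcp_pos: [588.4, -57.9, 32.1]
tcp_rot: [[-0.997, 0.078, 0.001], [0.078, 0.997, 0.001], [-0.001, 0.001, -1.0]]
contact_force: [-1.7, 1.4, 25.5]
opening: 0.2
```

{"api": "move_arm", "payload": {"moves": [[0,0,0.003,0,0,0,0]]}}

```text
clock: 16.92
tcp_pos: [588.4, -57.9, 32.0]
tcp_rot: [[-0.997, 0.078, -0.0], [0.078, 0.997, 0.001], [0.0, 0.001, -1.0]]
contact_force: [-14.4, 1.0, 41.0]
opening: -0.2
```

{"api": "move_arm", "payload": {"moves": [[0,0,0.003,0,0,0,0]]}}

```text
clock: 17.05
tcp_pos: [588.5, -57.8, 32.1]
tcp_rot: [[-0.997, 0.078, -0.0], [0.078, 0.997, 0.002], [0.0, 0.002, -1.0]]
contact_force: [-9.2, 1.8, 25.7]
opening: -0.3
```

Right bolt firm too (41 N). So the left one; it still has to be tapped.

{"api": "move_arm", "payload": {"moves": [[0,0,-0.018,0,0,0,0],[0,0.02,0,0,0,0,0],[0,0.04,0,0,0,0,0],[0,0.04,0,0,0,0,0],[0,0.04,0,0,0,0,0]]}}

```text
clock: 17.68
tcp_pos: [599.1, 85.3, 49.3]
tcp_rot: [[-0.996, 0.084, -0.001], [0.084, 0.996, 0.002], [0.001, 0.002, -1.0]]
contact_force: [0.2, -0.1, 0.2]
opening: -0.1
```

```bash
python3 go.py 85.5 45 602,121.3,46
```

```text
t 17.68 p [599.1  85.3  49.3] yawy 85.16 F [ 0.2 -0.1  0.2] op -0.1 q [-0.29  0.59  0.13  1.83 -0.11  0.73  1.38]
rotvec left [ 0.0019 -0.0011 -0.0058]
[0.0002, 0.0361, 0.0034] [0.002, -0.001, -0.006]
```

{"api": "move_arm", "payload": {"moves": [[0,0.018,0.002,0.002,-0.001,-0.006,0],[0,0.013,0.002,0,0,0,0],[0,0,0,0,0,0,0],[0,0,0,0,0,0,0]]}}

```text
clock: 18.18
tcp_pos: [599.6, 120.6, 42.5]
tcp_rot: [[-0.997, 0.073, -0.004], [0.073, 0.997, -0.001], [0.004, -0.001, -1.0]]
contact_force: [-0.9, 0.6, 0.6]
opening: -0.2
```

```bash
python3 go.py 85.5 45 602,121.3,36
```

```text
t 18.18 p [599.6 120.6  42.5] yawy 85.83 F [-0.9  0.6  0.6] op -0.2 q [-0.35  0.61  0.12  1.81 -0.11  0.73  1.33]
rotvec left [-0.001  -0.0037  0.0057]
[-0.0023, 0.0009, 0.0065] [-0.001, -0.004, 0.006]
```

{"api": "move_arm", "payload": {"moves": [[-0.0023,0.0009,0.005,-0.001,-0.004,0.006,0],[0,0,0,0,0,0,0]]}}

```text
clock: 18.42
tcp_pos: [602.4, 118.5, 37.3]
tcp_rot: [[-0.997, 0.083, 0.001], [0.083, 0.997, -0.001], [-0.001, -0.001, -1.0]]
contact_force: [0.5, 0.1, 0.3]
opening: -0.1
```

{"api": "move_arm", "payload": {"moves": [[0,0,0.003,0,0,0,0]]}}

```text
clock: 18.55
tcp_pos: [602.8, 117.8, 34.4]
tcp_rot: [[-0.996, 0.084, 0.001], [0.084, 0.996, -0.001], [-0.002, -0.001, -1.0]]
contact_force: [0.0, 0.1, 0.2]
opening: 0.1
```

{"api": "move_arm", "payload": {"moves": [[0,0,0.003,0,0,0,0]]}}

```text
clock: 18.68
tcp_pos: [602.8, 117.5, 31.3]
tcp_rot: [[-0.996, 0.084, 0.001], [0.084, 0.996, -0.001], [-0.001, -0.001, -1.0]]
contact_force: [-1.4, 0.3, 1.0]
opening: -0.1
```

{"api": "move_arm", "payload": {"moves": [[0,0,0.003,0,0,0,0]]}}

```text
clock: 18.8
tcp_pos: [602.8, 117.5, 28.2]
tcp_rot: [[-0.996, 0.085, 0.001], [0.085, 0.996, -0.001], [-0.001, -0.001, -1.0]]
contact_force: [-1.1, 0.5, 1.9]
opening: -0.1
```

It sinks with ~2 N: loose one. A little more, then off.

{"api": "move_arm", "payload": {"moves": [[0,0.002,0.0015,0,0,0,0],[0,0,0,0,0,0,0]]}}

```text
clock: 19.05
tcp_pos: [603.1, 118.9, 26.7]
tcp_rot: [[-0.996, 0.085, 0.001], [0.085, 0.996, -0.002], [-0.001, -0.002, -1.0]]
contact_force: [-0.6, 0.3, 3.1]
opening: -0.0
```

```bash
python3 go.py 85.5 45 602,121.3,60
python3 - <<'E'
from h import *
s=cap('side','side9')
cv2.imwrite('pics/c11.png',cv2.convertScaleAbs(cv2.resize(s['frame'][130:200,300:370],(600,600)),alpha=1.5)[:,:,::-1])
E
```

```text
t 19.05 p [603.1 118.9  26.7] yawy 85.13 F [-0.6  0.3  3.1] op -0.0 q [-0.34  0.63  0.13  1.81 -0.11  0.7   1.33]
rotvec left [-0.0015  0.0013 -0.0065]
[0.0012, 0.0022, -0.0333] [-0.002, 0.001, -0.007]
```

View pics/c11.png

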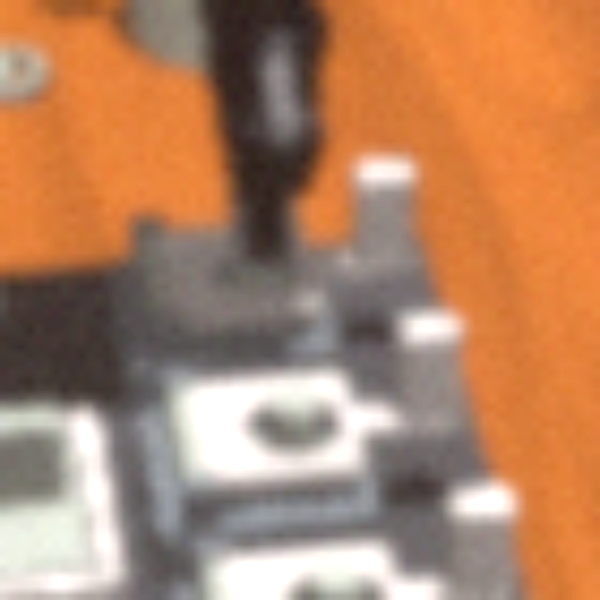

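Left bolt pressed 6 mm at 3 N; its head is the loose one. The picture shows the tip (265,250) on the left head, cap shut. Rise, move over the left fin (~(647,118)), open.

{"api": "move_arm", "payload": {"moves": [[0.001,0.002,-0.025,-0.002,0,-0.007,0],[0,0,-0.025,0,0,0,0.045],[0,0,-0.004,0,0,0,0.045],[0,0,0,0,0,0,0.045]]}}

```text
clock: 19.6
tcp_pos: [601.3, 122.3, 80.6]
tcp_rot: [[-0.997, 0.077, -0.0], [0.077, 0.997, 0.001], [0.0, 0.001, -1.0]]
contact_force: [0.3, -0.1, -0.3]
opening: 44.8
```

```bash
python3 go.py 85.5 45 646.9,117.8,80
python3 - <<'E'
from h import *
s=cap('side','side10'); W=pts(s)
v,u=np.mgrid[0:400,0:640]
m=(abs(W[...,0]-645)<25)&(abs(W[...,1]-118)<25)&(W[...,2]>78)&(W[...,2]<92)
print(m.sum(),np.nonzero(m)[1].min(),np.nonzero(m)[1].max(),np.nonzero(m)[0].min(),np.nonzero(m)[0].max(),W[m].mean(0).round(1))
m2=m&(s['frame'].min(2)>120); v,u=np.nonzero(m2); print(len(u), np.mean([ray(s,a,b,84) for a,b in zip(u,v)],0).round(1))
E
```

```text
t 19.6 p [601.3 122.3  80.6] yawy 85.61 F [ 0.3 -0.1 -0.3] op 44.8 q [-0.36  0.55  0.13  1.8  -0.1   0.8   1.32]
rotvec left [ 0.001  -0.0001  0.0019]
[-0.0229, -0.0005, 0.0003] [0.001, -0.0, 0.002]
[-0.0229, -0.0004, 0.0003] [0.0, -0.0, 0.0]
25 341 348 149 152 [645.8 114.8  82.4]
15 [645.6 116.   84. ]
```

{"api": "move_arm", "payload": {"moves": [[-0.0227,-0.001,0,0.001,0,0.002,0.045],[-0.0215,-0.001,0,0,0,0,0.045],[0,0,0,0,0,0,0.045],[0,0,0,0,0,0,0.045]]}}

```text
clock: 20.15
tcp_pos: [642.4, 116.7, 75.4]
tcp_rot: [[-0.997, 0.078, -0.008], [0.078, 0.997, -0.001], [0.008, -0.002, -1.0]]
contact_force: [-0.1, -0.8, 0.4]
opening: 45.5
```

```bash
python3 go.py 85.5 45 646.5,117,60
python3 - <<'E'
from h import *
s=cap('side','side11')
cv2.imwrite('pics/c12.png',cv2.convertScaleAbs(cv2.resize(s['frame'][115:185,305:375],(600,600)),alpha=1.5)[:,:,::-1])
E
```

```text
t 20.15 p [642.4 116.7  75.4] yawy 85.53 F [-0.1 -0.8  0.4] op 45.5 q [-0.33  0.62  0.14  1.69 -0.11  0.85  1.35]
rotvec left [-0.0021 -0.0082  0.0005]
[-0.0042, 0.0006, 0.0154] [-0.002, -0.008, 0.001]
```

View pics/c12.png

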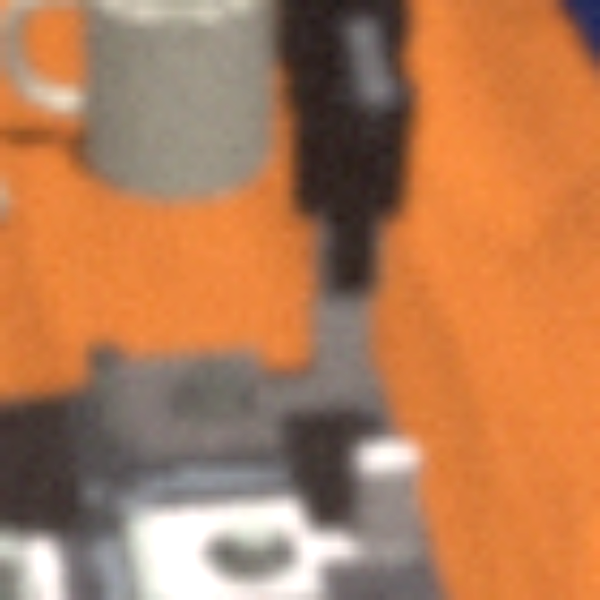

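Near finger (350,270) stands in front of the left fin (345,330); shift +4 mm x and descend.

{"api": "move_arm", "payload": {"moves": [[-0.003,0,0.008,-0.002,-0.008,0,0.045],[0,0,0.008,0,0,0,0.045],[0,0,0,0,0,0,0.045]]}}

```text
clock: 20.58
tcp_pos: [643.8, 116.8, 57.9]
tcp_rot: [[-0.997, 0.077, -0.001], [0.077, 0.997, -0.0], [0.001, -0.0, -1.0]]
contact_force: [0.0, -0.1, 0.5]
opening: 44.8
```

```bash
python3 go.py 85.5 15 646.5,117,28
```

```text
t 20.57 p [643.8 116.8  57.9] yawy 85.58 F [ 0.  -0.1  0.5] op 44.8 q [-0.33  0.64  0.13  1.7  -0.11  0.81  1.35]
rotvec left [-0.0001 -0.0013  0.0014]
[-0.0014, 0.0002, 0.0149] [-0.0, -0.001, 0.001]
[-0.0013, 0.0002, 0.0149] [-0.0, -0.0, 0.0]
```

{"api": "move_arm", "payload": {"moves": [[-0.0014,0,0.01,0,-0.001,0.001,0.045],[-0.001,0,0.01,0,0,0,0.045],[0,0,0.009,0,0,0,0.045],[0,0,0,0,0,0,0.045]]}}

```text
clock: 21.08
tcp_pos: [646.1, 116.6, 26.4]
tcp_rot: [[-0.997, 0.078, -0.001], [0.078, 0.997, -0.0], [0.001, -0.0, -1.0]]
contact_force: [-0.0, 0.5, -0.3]
opening: 44.9
```

```bash
python3 go.py 85.5 15 646.5,117,28
python3 - <<'E'
from h import *
s=cap('side','side12')
cv2.imwrite('pics/c13.png',cv2.convertScaleAbs(cv2.resize(s['frame'][115:185,305:375],(600,600)),alpha=1.5)[:,:,::-1])
E
```

```text
t 21.07 p [646.1 116.6  26.4] yawy 85.52 F [-0.   0.5 -0.3] op 44.9 q [-0.32  0.69  0.13  1.7  -0.12  0.76  1.36]
rotvec left [-0.0003 -0.0008  0.0004]
[-0.0004, 0.0004, -0.0016] [-0.0, -0.001, 0.0]
```

View pics/c13.png

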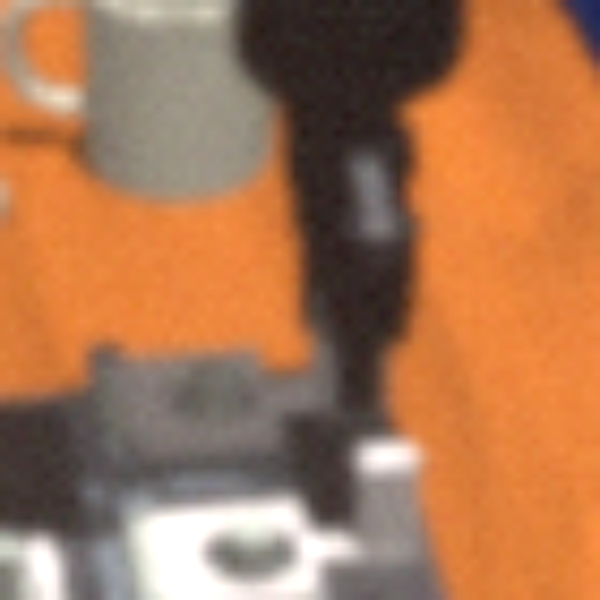

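Finger (360,380) now covers the fin. Close on it.

{"api": "move_arm", "payload": {"moves": [[0,0,0,0,0,0,0],[0,0,0,0,0,0,0],[0,0,0,0,0,0,0],[0,0,0,0,0,0,0],[0,0,0,0,0,0,0]], "force": 50}}

```text
clock: 21.75
tcp_pos: [647.0, 119.0, 27.7]
tcp_rot: [[-0.997, 0.077, 0.002], [0.077, 0.997, 0.003], [-0.002, 0.003, -1.0]]
contact_force: [0.6, 0.7, -1.5]
opening: 10.9
```

```bash
python3 go.py 85.5 15 646.5,117,28
```

```text
t 21.75 p [647.  119.   27.7] yawy 85.57 F [ 0.6  0.7 -1.5] op 10.9 q [-0.32  0.69  0.13  1.7  -0.12  0.76  1.36]
rotvec left [0.0028 0.0016 0.0012]
[0.0003, -0.002, -0.0003] [0.003, 0.002, 0.001]
```

Gripped (10.9 mm). Lift along the arc about the hinge (567, 124, 44).

{"api": "move_arm", "payload": {"moves": [[0.0025,0,-0.0068,0,0,0,0],[0.0038,0,-0.0067,0,0,0,0]]}}

```text
clock: 22.0
tcp_pos: [640.9, 119.4, 40.6]
tcp_rot: [[-0.997, 0.077, 0.003], [0.077, 0.997, 0.003], [-0.003, 0.003, -1.0]]
contact_force: [3.3, 1.1, -6.4]
opening: 11.0
```

```bash
python3 go.py 85.5 15 640.7,119,41; python3 -c "
from cell import env; s=env.observe(); print(s['wrist_torque'],s['contact_force'])"
```

```text
t 22.0 p [640.9 119.4  40.6] yawy 85.56 F [ 3.3  1.1 -6.4] op 11.0 q [-0.33  0.66  0.13  1.71 -0.11  0.77  1.35]
rotvec left [0.0027 0.0027 0.001 ]
[0.0001, -0.0005, -0.0004] [0.003, 0.003, 0.001]
[ 0.069337   -1.11848868 -0.02869166] [ 3.34618094  1.14655877 -6.43835213]
```

{"api": "move_arm", "payload": {"moves": [[0.004,0,-0.0062,0,0,0,0],[0.0045,0,-0.0058,0,0,0,0]]}}

```text
clock: 22.25
tcp_pos: [632.0, 120.1, 53.3]
tcp_rot: [[-0.997, 0.078, 0.004], [0.078, 0.997, 0.003], [-0.003, 0.003, -1.0]]
contact_force: [2.7, 1.7, -7.3]
opening: 11.2
```

```bash
python3 go.py 85.5 15 632.3,119.6,53.3
python3 - <<'E'
from h import *
print(env.observe()['wrist_torque'])
s=cap('side','side13')
cv2.imwrite('pics/c14.png',cv2.convertScaleAbs(cv2.resize(s['frame'][115:185,305:375],(600,600)),alpha=1.5)[:,:,::-1])
E
```

```text
t 22.25 p [632.  120.1  53.3] yawy 85.55 F [ 2.7  1.7 -7.3] op 11.2 q [-0.33  0.63  0.13  1.73 -0.11  0.78  1.34]
rotvec left [0.0029 0.0035 0.0009]
[-0.0004, -0.0005, 0.0] [0.003, 0.003, 0.001]
[ 0.02025113 -0.99815888 -0.08777832]
```

View pics/c14.png

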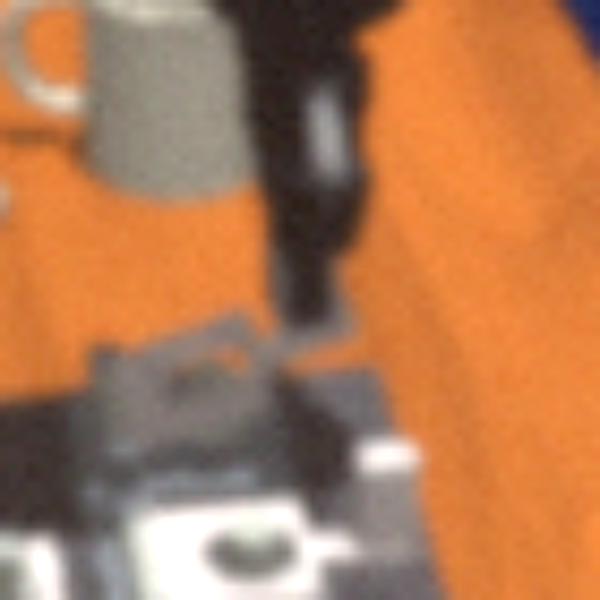

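The left cap (180,370) is lifting ~20°, its fin (310,320) pivots between the pads. Continue.

{"api": "move_arm", "payload": {"moves": [[0.005,0,-0.0054,0,0,0,0],[0.0055,0,-0.005,0,0,0,0],[0.0058,0,-0.0045,0,0,0,0],[0.0063,0,-0.004,0,0,0,0]]}}

```text
clock: 22.8
tcp_pos: [607.6, 122.1, 73.9]
tcp_rot: [[-0.997, 0.077, 0.004], [0.077, 0.997, 0.003], [-0.004, 0.003, -1.0]]
contact_force: [2.7, 1.6, -9.1]
opening: 11.4
```

```bash
python3 go.py 85.5 15 609.7,121,72
python3 - <<'E'
from h import *
print(env.observe()['wrist_torque'])
s=cap('side','side14')
cv2.imwrite('pics/c15.png',cv2.convertScaleAbs(cv2.resize(s['frame'][115:185,305:375],(600,600)),alpha=1.5)[:,:,::-1])
E
```

```text
t 22.8 p [607.6 122.1  73.9] yawy 85.57 F [ 2.7  1.6 -9.1] op 11.4 q [-0.35  0.57  0.13  1.79 -0.1   0.79  1.33]
rotvec left [0.0031 0.0036 0.0012]
[-0.0022, -0.0009, 0.0019] [0.003, 0.004, 0.001]
[ 0.1175777  -1.11797427 -0.08506419]
```

View pics/c15.png

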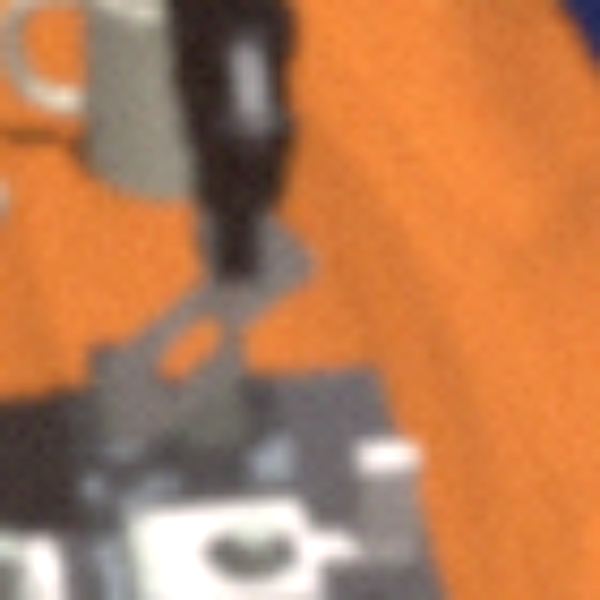

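Cap at ~42°. Continue to ~56°.

{"api": "move_arm", "payload": {"moves": [[0.0047,0,-0.0025,0,0,0,0],[0.0048,0,-0.0021,0,0,0,0],[0.0049,0,-0.0017,0,0,0,0],[0.0049,0,-0.0014,0,0,0,0],[0,0,0,0,0,0,0]]}}

```text
clock: 23.48
tcp_pos: [586.9, 123.7, 82.6]
tcp_rot: [[-0.997, 0.077, 0.005], [0.077, 0.997, 0.003], [-0.005, 0.003, -1.0]]
contact_force: [3.7, 1.2, -9.0]
opening: 10.7
```

{"api": "move_arm", "payload": {"moves": [[0,0,0,0,0,0,0],[0,0,0,0,0,0,0]]}}

```text
clock: 23.72
tcp_pos: [586.9, 123.7, 82.6]
tcp_rot: [[-0.997, 0.077, 0.005], [0.077, 0.997, 0.003], [-0.004, 0.003, -1.0]]
contact_force: [3.5, 1.6, -8.5]
opening: 10.9
```

```bash
python3 go.py 85.5 15 587.7,123,81
python3 - <<'E'
from h import *
o=env.observe(); print(o['wrist_torque'],o['contact_force'],np.abs(o['qd']).max())
s=cap('side','side15'); t=cap('top','top15')
a=cv2.resize(s['frame'][115:185,305:375],(400,400)); b=cv2.resize(s['frame'][150:220,275:345],(400,400))
cv2.imwrite('pics/c16.png',cv2.convertScaleAbs(np.hstack([a,b]),alpha=1.5)[:,:,::-1])
W=pts(s)
m=(abs(W[...,0]-500)<16)&(abs(W[...,1]-39)<3)&(W[...,2]>56)
print('rib',m.sum(),W[m].mean(0).round(1))
for y in (14,58):
  m=(abs(W[...,0]-500)<14)&(abs(W[...,1]-y)<9)&(W[...,2]<40); print('face',y,m.sum(),np.median(W[m],0).round(1))
# cap plane: points near left station, above bolts
m=(W[...,0]>565)&(W[...,0]<625)&(W[...,1]>98)&(W[...,1]<120)&(W[...,2]>50)&(W[...,2]<95)
P=W[m]; print(len(P)); print(P.round(0)[::6].tolist())
E
```

```text
t 23.73 p [586.9 123.7  82.6] yawy 85.56 F [ 3.5  1.6 -8.5] op 10.9 q [-0.36  0.53  0.13  1.83 -0.1   0.78  1.31]
rotvec left [0.0034 0.0044 0.0011]
[-0.0009, -0.0006, 0.0016] [0.003, 0.004, 0.001]
[ 1.39120956e-01 -1.09187636e+00  7.78231055e-04] [ 3.45859739  1.62892736 -8.51653661] 0.0014094086334435494
rib 19 [498.9  38.1  62.3]
face 14 41 [499.7  12.9  28.7]
face 58 0 [nan nan nan]
80
[[597.0, 120.0, 92.0], [595.0, 113.0, 90.0], [593.0, 104.0, 89.0], [589.0, 110.0, 79.0], [582.0, 105.0, 72.0], [575.0, 116.0, 62.0], [602.0, 115.0, 59.0], [578.0, 101.0, 69.0], [601.0, 112.0, 57.0], [573.0, 109.0, 60.0], [604.0, 111.0, 54.0], [574.0, 100.0, 63.0], [567.0, 109.0, 54.0], [565.0, 101.0, 53.0]]
  return _methods._mean(a, axis=axis, dtype=dtype,
  ret = um.true_divide(
```

View pics/c16.png

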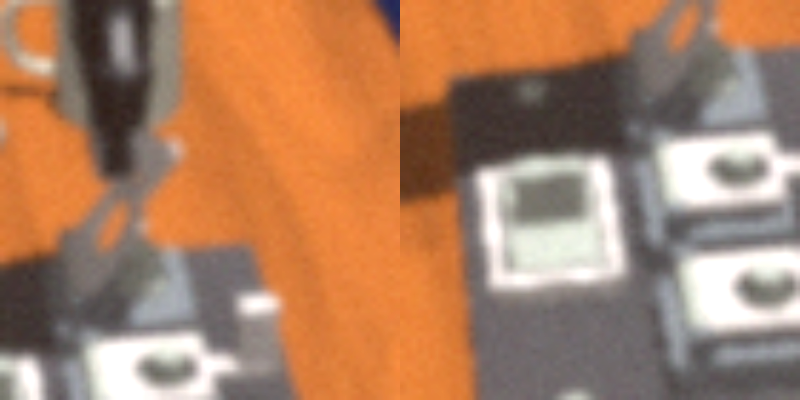

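View pics/side15.png

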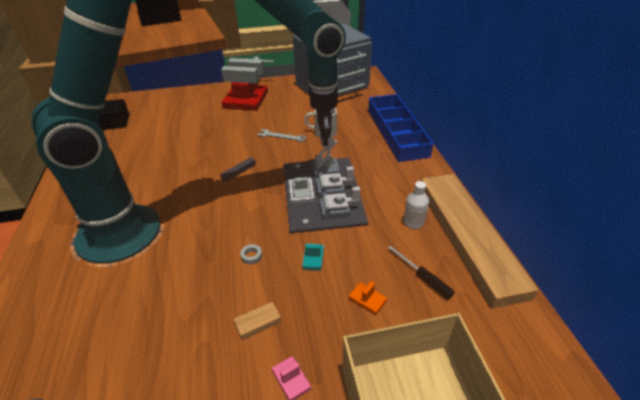

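View pics/top15.png

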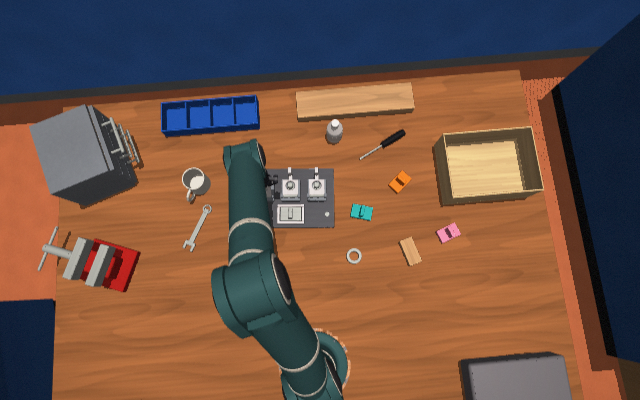

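Run:
```python
from h import *
s=ld('side15'); W=pts(s)
J=np.array([[.99696,-.0779],[.0779,.99696]])
B=np.array([602,121.3]); xy=W[...,:2]-B; jx=xy@J[0]; jy=xy@J[1]; z=W[...,2]
m=(abs(jy)<25)&(jx>-38)&(jx<2)&(z>47)&(z<100)
m&=(z-44)>(jx+35)*0.7
P=np.c_[jx[m],z[m]]; c=P.mean(0)
for _ in range(3):
    l=cv2.fitLine(P.astype(np.float32),cv2.DIST_HUBER,0,.01,.01).ravel(); print(len(P),'angle',np.degrees(np.arctan2(l[1],l[0])),'pt',l[2:])
    n=np.array([-l[1],l[0]]); d=(P-l[2:])@n; P=P[abs(d)<6]
for nm,k in(('mid',1),('right',2)):
    bx=B-k*90*J[1]; a=(W[...,:2]-bx)@J[0]; b=(W[...,:2]-bx)@J[1]
    m=(abs(a-45)<12)&(abs(b)<9)&(z>70); print(nm,'fin top',m.sum(),np.nanpercentile(z[m],[50,90]).round(1))
    m=(abs(b)<22)&(abs(a)<22)&(z>40)&(z<54); print('plate z',np.median(z[m]).round(1))
```

```text
137 angle 52.080734 pt [-20.577671  70.06306 ]
136 angle 51.882957 pt [-20.159489  70.795296]
135 angle 52.09228 pt [-20.588669  70.1903  ]
mid fin top 43 [81.8 84.5]
plate z 48.1
right fin top 54 [81.9 84.7]
plate z 48.3
```

The cap measures ~52° (line fit) to 57° (arm travel), still and gripped. The other caps are flat at 48 mm and the block is seated. Handing in.

```bash
python3 -c "
from cell import env; s=env.observe(); print(s['clock'],s['tcp_pos'],s['opening'],s['contact_force']); print(env.sign_off())"
```

```text
23.825 [586.92049334 123.63904769  82.59170507] 11.384718180428944 [ 3.71790991  2.75308293 -8.48182466]
the job is handed in; nothing more can be done
None
```

The block is seated in the pocket and released, the loose bolt turned out to be the left one, and the arm is holding its cap open well past 45°. I handed the job in at 23.8 s; no verdict is reported.

**Block:** In the last picture the rib top is at 62.3 mm, which is where it should be with the underside on the pocket floor. The near half of the top face reads 28.7 mm against 28 expected. The rib centre is about 1.5 mm from the pocket centre. The far half of the top face was hidden, so I did not measure the tilt or angle directly; the block sits evenly inside the walls.

**Bolts:** I tapped all three.
- **Middle:** firm, no give at about 65 N.
- **Right:** firm, no give at about 41 N.
- **Left:** sank about 6 mm at 3 N, with its cap still shut.

**Cap:** A line fit to the left cap in the depth picture gives about 52°; the arm's travel gives about 57°. Both are above 45°. The gripper still held the fin (11 mm opening, about 9 N) and the arm was still. The middle and right caps are flat at 48 mm, with fin tops near 84 mm. The bystanders look unmoved in both views.

**What disagreed:** In the depth pictures the fingertips sit about 26 mm above the reported tool point. My first try at the middle bolt therefore stopped short of the head, and I corrected for it from then on. It also means the block was gripped only near the top of its rib. The gripper read about 7.5 mm on the 12 mm rib and 11 mm on the fin.

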